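# Stack the sorting cups on the sloped stand

## Task

Clear the two empty aluminium sorting cups onto the little sloped cup stand: set one flat on the sloping wooden deck, centred and up against its two steel stop pins, and let go of it; then nest the other cup squarely down into it until its shoulder sits all round on the first one's rim, and leave the stack resting there by itself. Lower each cup gently into place at the slope's angle, in front of the leaning wire back rest, do not let it drop, and leave the jar, the tin, the red figure and the file where they are.

Things in the scene. Friction and masses are not known exactly. Their poses are not given: they have to be found in the camera images.
- cup_a: one of two identical open aluminium cups, about 220 g with a thick heavy foot, round, 70 mm tall, upright on the bench. Stepped: foot 52 mm across, 56 mm at 27 mm up; there a flat shoulder steps out to a straight collar 66 mm across (61 inside) up to the rim. Origin: centre of the underside; z: its axis, foot to mouth
- cup_b: the other cup, same as cup_a in all sizes and axes. Nested either way, the upper cup's foot enters the lower's collar with about 2.5 mm play all round until its shoulder rests on the rim: its underside is then 43 mm above the lower's underside along the axis, and 43 mm of its collar stands clear
- deck: plywood deck on the stand, 36 mm wide, sloping 25 degrees down to its front, which roughly faces the robot; it reaches 70 mm up and 30 mm down the slope from the origin. Origin: on its surface, 100 mm above the bench, where the centre of a cup's underside belongs when against both pins (to 1 mm); x: up the slope; y: level, across; z: square to the surface, leaning towards the front
- stand: fixed cup stand: foot plate 130 by 100 by 12 mm, 30 mm post, the deck. Two stop pins, 8 mm thick, 22 mm tall, square to the deck at deck x -23, y +-23 mm (62 mm wide crosspiece). Behind the cups a back rest, a 60 mm wide hoop of 8 mm rod square to the deck at deck x 63 mm, 190 mm tall, leans over the cups' place: a vertical gripper hits it. Origin: under the foot; x: away from front; z: up
- jar: closed glass jar with a dark metal lid, 58 mm across, 82 mm tall, loose; leave alone. Origin: centre of the underside
- tin: closed coppery tin can, 68 mm across, 60 mm tall, loose; leave alone. Origin: centre of the underside
- figure: small turned red figure, 40 mm across, 70 mm tall, standing loose beyond the stand; leave alone. Origin: centre of the underside
- file: small flat hand file with a wooden handle lying across the bench between the robot and the stand, 195 mm long, 22 mm wide, 20 mm high, loose; leave alone. Origin: underside where handle meets blade; x: along the blade

How it is judged:
By the outcome, as a careful person would: the job done as asked, in the order asked, and still so for the second after the job is handed in, with the robot touching nothing.
It also fails if it takes over 72 s, if anything falls off the work surface, if the arm or the gripper's body presses on something with over 40 N, if the wrist force passes 120 N, or if a joint passes its speed limit or range.

## Robot

A 7-joint arm with a two-finger parallel gripper is mounted at the origin on the work surface. World frame = base frame: x ahead of the robot, y to its left, z up, the work surface at z = 0. Lengths are in m, angles in rad, forces in N, time in s.
With the tool pointing down it reaches from about 0.4 to 0.85 m from the base axis. Payload 10.4 kg.
Tool frame: the origin (TCP) lies midway between the tips of the shut fingers; the grasp point (between the pads) lies 19 mm behind it; x points along the fingers, y is the direction in which the jaws open and shut, and the axes are right-handed (so a half turn about x gives the same grasp; the last joint's range is limited). The gripper opens to 85 mm and grips with 20 to 120 N. Pads are 22 mm wide; open, the fingers measure 114 mm over their backs; the gripper's body (76 mm by 85 mm) begins 54 mm behind the grasp point. The pads swing forward as they close: fully open they stand 13 mm farther back than shut.
Start: joints at [-1.317, 0.332, -0.065, 1.46, 0.022, 1.35, -0.088], TCP at [0.171, 0.601, 0.231] pointing down, gripper open.
Joint ranges: [-2.6, 2.6], [-0.5, 2.12], [-1.47, 1.34], [0.16, 2.42], [-1.27, 4.41], [0.06, 2.06], [-2.6, 2.6]. Speed limits (rad/s): [2.22, 2.22, 2.79, 2.79, 3.14, 3.14, 3.14].

## Interface

Orientations are given as a rotation vector (axis times angle).
In Python, from station import r, cams, workorder gives the robot as it stands.
- The arm moves only by the tool jog_arm, never from a script. Its argument "deltas" is a list of rows, each a list of 6 numbers: the shift along the world's x, y, z in mm, then the turn, a rotation vector about the world's x, y, z in degrees. In form: [[tx, ty, tz, wx, wy, wz], ...]. A call has 1 to 5 rows; each row shifts and turns the pose as measured when the row begins; what a row does not reach is not made up. A row lasts 1/10 s, in which the tool goes at most 50 mm and 8.59 degrees, less where a joint would pass 70% of its speed; a pose out of reach is approached as far as the arm can. A call is refused whole if a number of a shift passes 50 or a number of a turn 8.59, either way. A call with a gripper value outside its range is refused whole. "grip" is the closure, from 0 (fully open) to 1 (shut), set as the call begins (left out, the last holds). The fingers move at their own pace and stop on an object; "squeeze" is the grip in N (left out, the last holds). Time passes only in rows, so rows that do not move let the fingers close. It gives the time, the measured TCP pose, the force and the opening at its end, in the units of the state.
- r.get_obs(): the state, without advancing time (a new reading comes with each control period).
- cams.camera(name): name is "side" or "top"; returns (picture, depth): 400x640x3 uint8, red, green, blue; 400x640 float32, m along the optical axis (not along the pixel's ray), 0 where there is no reading.
- cams.calibration(name): a dict with "fx", "fy", "cx", "cy" (pixels), "camera_from_world" (4x4, takes a point from world to camera coordinates). Camera axes: x right, y down, z forward; pixel columns grow to the right and rows downward; lengths in m; the calibration is good to about 2 mm. A picture is of the moment at which its call begins. calibration takes no time and is no camera call.
- workorder.finish_job(): hands the job in, once; it reports no verdict.
The state is a dict: "time": time; "qpos": joint angles; "dq": joint speeds; "joint_efforts": joint torques, N m; "tool_pos": TCP position; "eef_rot": TCP orientation; "force": force on the tool from outside, world axes, zero at the start; "moment": the same for the moment, N m; "opening": finger opening in m.
Only numpy, scipy, OpenCV 4.12 (cv2) and the standard library are available. Lean on these libraries where they do the work, as an engineer would, in place of code of your own. Each camera call takes 0.05 s, during which the arm holds its last target.

## Working session

There is one attempt and no reset: what is moved stays moved. The work goes in short steps, Python scripts to look and compute and a tool call to move; the robot and the scene stay as the last step left them, time stands still between calls to the robot, and variables do not carry over. Pictures are saved under pics/ and viewed, and the job is handed in when it is done.

Besides the shell and the picture viewer there is one more tool, called after "Request:" in YAML: its name, and indented under it one key for each argument. jog_arm: Moves the arm, as the interface text tells. Its arguments: {"type":"object","properties":{"deltas":{"type":"array","items":{"type":"array","items":{"type":"number"}}},"grip":{"type":"number"},"squeeze":{"type":"number"}},"required":["deltas"]}

```bash
ls -la; mkdir -p pics
python3 - <<'E'
from station import r,cams
import cv2,numpy as np
print(r.get_obs())
for n in("side","top"):
    p,d=cams.camera(n); np.savez(f"pics/{n}0.npz",p=p,d=d)
    cv2.imwrite(f"pics/{n}0.png",p[:,:,::-1]); c=cams.calibration(n); print(n,c)
E
```

```text
total 12
drwxr-xr-x  3 agent agent 4096 Dec  6 03:30 .
drwxr-xr-x 23 root  root  4096 Dec  6 03:30 ..
drwxr-xr-x  2 agent agent 4096 Dec  6 03:30 pics
{'time': 0.0, 'qpos': array([-1.31658312,  0.33287897, -0.06470485,  1.4609739 ,  0.0216155 ,
        1.34988021, -0.08851037]), 'dq': array([-0.00044437, -0.00105029, -0.00066376,  0.00233628,  0.00154204,
        0.00184592,  0.00052392]), 'joint_efforts': array([ 6.28218731e-04, -6.25453663e+01,  4.94075823e-02, -3.91587639e+01,
        1.62959093e-02,  1.01088127e-02, -4.86727160e-06]), 'tool_pos': array([0.17071011, 0.6008357 , 0.23049596]), 'eef_rot': array([ 0.21613807,  1.55997319, -0.21840504]), 'force': array([ 0.38819566, -0.27047927,  0.04241352]), 'moment': array([ 0.00194994, -0.00176361, -0.02292243]), 'opening': 0.08576967202479586}
side {'fx': 380.2861600112495, 'fy': 380.2861600112495, 'cx': 318.90442468129197, 'cy': 195.84865997728025, 'camera_from_world': array([[ 0.84557487, -0.53385325,  0.00196041, -0.50362797],
       [-0.36822559, -0.58588673, -0.72190488,  0.28659643],
       [ 0.38653985,  0.60970275, -0.69198953,  0.59451473],
       [ 0.        ,  0.        ,  0.        ,  1.        ]])}
top {'fx': 402.4350921892606, 'fy': 402.4350921892606, 'cx': 324.41644895666184, 'cy': 198.66837594253323, 'camera_from_world': array([[ 1.17770643e-02, -9.99930492e-01, -5.58566013e-04,
        -1.76169041e-02],
       [-9.83053557e-01, -1.14760880e-02, -1.82959019e-01,
         6.08365125e-01],
       [ 1.82939891e-01,  2.70382044e-03, -9.83120382e-01,
         9.15283483e-01],
       [ 0.00000000e+00,  0.00000000e+00,  0.00000000e+00,
         1.00000000e+00]])}
```

View pics/side0.png

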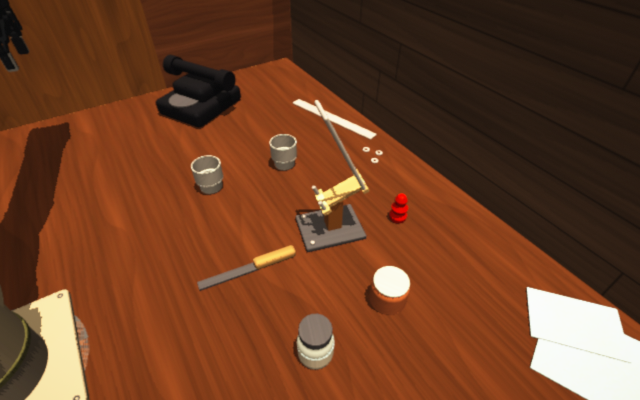

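View pics/top0.png

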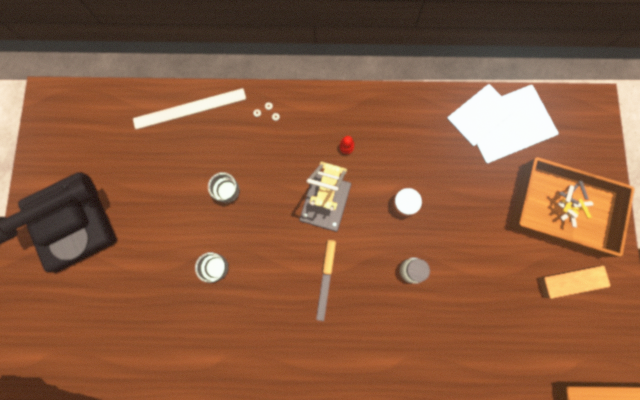

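```bash
cat > h.py <<'E'
import numpy as np,cv2
from station import r,cams
def cloud(n,d):
    c=cams.calibration(n); v,u=np.mgrid[:400,:640]
    P=np.stack([(u-c['cx'])/c['fx']*d,(v-c['cy'])/c['fy']*d,d],-1)
    T=np.linalg.inv(c['camera_from_world']); W=P@T[:3,:3].T+T[:3,3]; W[d==0]=np.nan
    return W
def proj(n,X):
    c=cams.calibration(n); T=c['camera_from_world']; p=np.atleast_2d(X)@T[:3,:3].T+T[:3,3]
    return np.c_[p[:,0]/p[:,2]*c['fx']+c['cx'],p[:,1]/p[:,2]*c['fy']+c['cy']]
E
python3 - <<'E'
from h import *
for n in("side","top"):
    z=np.load(f"pics/{n}0.npz"); W=cloud(n,z['d']); d=z['d']
    print(n,'noread',(d==0).sum())
    # objects: components above 6mm
    m=((W[...,2]>0.007)&(W[...,0]>0.3)&(W[...,0]<0.9)&(abs(W[...,1])<0.4)).astype(np.uint8)
    k,l,s,c=cv2.connectedComponentsWithStats(m)
    for i in range(1,k):
        if s[i,4]<25: continue
        Q=W[l==i]; print(i,s[i],Q.min(0).round(3),Q.max(0).round(3))
    p=z['p'][:,:,::-1]
    x0,y0=(270,80) if n=="side" else (270,130)
    crop=p[y0:y0+180,x0:x0+130] if n=="side" else p[y0:y0+120,x0:x0+110]
    cv2.imwrite(f"pics/{n}0_stand.png",cv2.resize(crop,None,fx=3.3 if n=="side" else 5,fy=3.3 if n=="side" else 5,interpolation=cv2.INTER_CUBIC))
E
```

```text
side noread 982
1 [ 295  100   74  151 3525] [ 0.538 -0.08   0.007] [0.689 0.05  0.299]
2 [269 134  28  34 767] [0.603 0.199 0.007] [0.668 0.267 0.072]
3 [191 155  32  37 911] [0.412 0.216 0.007] [0.477 0.285 0.072]
4 [389 193  19  29 400] [ 0.738 -0.087  0.008] [ 0.773 -0.051  0.07 ]
5 [253 245  42  24 484] [ 0.431 -0.042  0.007] [ 0.516 -0.011  0.023]
6 [ 369  266   41   48 1543] [ 0.573 -0.248  0.007] [ 0.638 -0.183  0.063]
11 [ 297  313   37   56 1683] [ 0.414 -0.259  0.007] [ 0.469 -0.204  0.084]
top noread 1004
11 [339 136  16  18 214] [ 0.737 -0.084  0.009] [ 0.768 -0.046  0.072]
14 [ 300  161   51   70 2330] [ 0.538 -0.075  0.007] [0.684 0.05  0.301]
15 [208 173  31  30 688] [0.602 0.203 0.007] [0.667 0.267 0.074]
16 [391 189  30  29 686] [ 0.572 -0.241  0.008] [ 0.636 -0.178  0.064]
17 [323 240  13  35 304] [ 0.43  -0.038  0.011] [ 0.513 -0.009  0.024]
18 [196 253  32  29 744] [0.411 0.22  0.007] [0.475 0.285 0.074]
19 [400 258  30  25 594] [ 0.413 -0.251  0.008] [ 0.47  -0.196  0.086]
```

View pics/side0_stand.png

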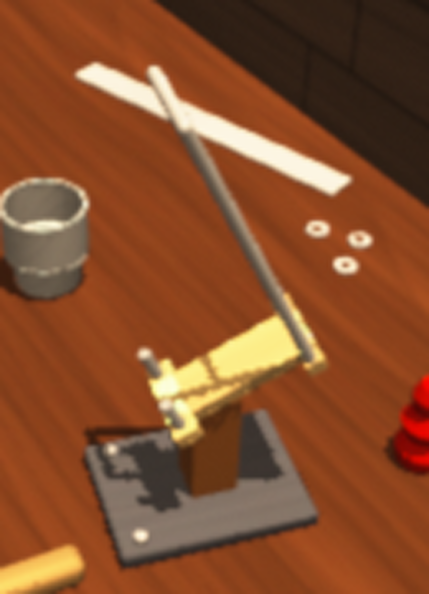

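View pics/top0_stand.png

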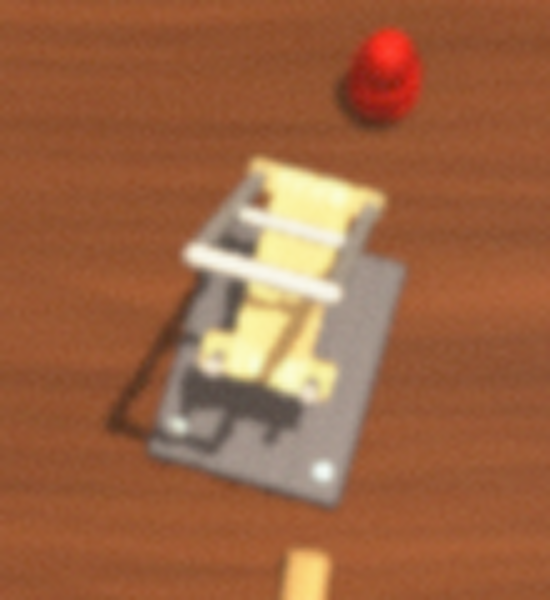

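Run:
```python
from h import *
from scipy.optimize import least_squares
W={n:cloud(n,np.load(f"pics/{n}0.npz")['d']).reshape(-1,3) for n in("side","top")}
# cups: outer collar circle via rim points and collar
for name,c0 in (("far",(0.635,0.234)),("near",(0.443,0.252))):
    for n in W:
        Q=W[n]; k=np.hypot(Q[:,0]-c0[0],Q[:,1]-c0[1])<0.045
        Q=Q[k]; R=Q[(Q[:,2]>0.066)&(Q[:,2]<.08)]
        f=lambda p:np.clip(abs(np.hypot(R[:,0]-p[0],R[:,1]-p[1])-0.03175)-.001,0,None)
        s=least_squares(f,c0,loss='soft_l1',f_scale=.001)
        print(name,n,len(R),s.x.round(4),np.abs(s.fun).mean().round(4),'z95',np.percentile(Q[:,2],97).round(4))
# foot plate: z 8..14mm
for n in W:
    Q=W[n]; k=(abs(Q[:,0]-.61)<.1)&(abs(Q[:,1]+.01)<.09)&(Q[:,2]>.007)&(Q[:,2]<.016)
    r_=cv2.minAreaRect((Q[k][:,:2]*1000).astype(np.float32)); print(n,'foot',r_,k.sum(),np.median(Q[k][:,2]))
    # deck plane
    k=(abs(Q[:,0]-.61)<.1)&(abs(Q[:,1]+.01)<.09)&(Q[:,2]>.075)&(Q[:,2]<.145)
    print(n,'deckpts',k.sum(),Q[k].min(0),Q[k].max(0))
    # hoop
    k=(abs(Q[:,0]-.61)<.12)&(abs(Q[:,1]+.01)<.09)&(Q[:,2]>.16)
    print(n,'hoop',k.sum(),Q[k].mean(0)); 
    P=Q[k]; 
    for z in(.18,.22,.26,.295):
        kk=abs(P[:,2]-z)<.02; 
        if kk.sum(): print(z,kk.sum(),P[kk].min(0).round(3),P[kk].max(0).round(3))
```

```text
far side 97 [0.6357 0.2331] 0.0003 z95 0.0693
far top 108 [0.6347 0.2356] 0.0001 z95 0.0703
near side 116 [0.4444 0.2501] 0.0003 z95 0.069
near top 109 [0.4432 0.2526] 0.0001 z95 0.0703
side foot ((599.6898193359375, -12.791549682617188), (103.41404724121094, 155.7612762451172), 74.07028198242188) 1795 0.0114000270486031
side deckpts 979 [ 0.57505424 -0.06282547  0.0750037 ] [0.68003861 0.02169261 0.14483457]
side hoop 422 [ 0.60653196 -0.03565978  0.2493443 ]
0.18 79 [ 0.624 -0.055  0.161] [0.649 0.002 0.2  ]
0.22 86 [ 0.608 -0.049  0.201] [ 0.629 -0.04   0.239]
0.26 105 [ 0.589 -0.046  0.24 ] [0.617 0.013 0.28 ]
0.295 166 [ 0.581 -0.041  0.275] [0.601 0.018 0.299]
top foot ((595.9168701171875, -8.15582275390625), (101.26164245605469, 160.89231872558594), 75.12541961669922) 1293 0.011309147126898123
top deckpts 699 [ 0.57455603 -0.0587954   0.08410419] [0.68426654 0.02307241 0.14391071]
top hoop 323 [ 0.60948274 -0.01246116  0.25615375]
0.18 30 [ 0.63  -0.053  0.161] [0.661 0.007 0.199]
0.22 98 [ 0.611 -0.047  0.201] [0.644 0.011 0.239]
0.26 40 [ 0.591 -0.041  0.241] [0.625 0.017 0.279]
0.295 161 [ 0.58  -0.038  0.276] [0.61  0.021 0.301]
```

```bash
cat > fit.py <<'E'
from h import *
from scipy.optimize import least_squares
from scipy.spatial.transform import Rotation as R
S=np.sin(np.radians(25));C=np.cos(np.radians(25))
Rt=np.array([[C,0,-S],[0,1,0],[S,0,C]])
def deckR(psi): return R.from_euler('z',psi).as_matrix()@Rt
def box(p,c,h):
    q=abs(p-c)-h; return np.linalg.norm(np.maximum(q,0),axis=1)+np.minimum(q.max(1),0)
def caps(p,a,b,r):
    a=np.array(a);b=np.array(b);t=np.clip((p-a)@(b-a)/((b-a)@(b-a)),0,1)
    return np.linalg.norm(p-a-t[:,None]*(b-a),axis=1)-r
def sdf(p,th=.010,hw=.028):
    d=[box(p,[.02,0,-th/2],[.05,.018,th/2]),box(p,[-.0235,0,-th/2],[.0065,.031,th/2])]
    d+=[box(p,[.063,0,-th/2],[.007,.030,th/2])]
    for s in(-1,1):
        d.append(caps(p,[-.023,s*.023,0],[-.023,s*.023,.020],.004))
        d.append(caps(p,[.063,s*hw,0],[.063,s*hw,.186],.004))
    d.append(caps(p,[.063,-hw,.186],[.063,hw,.186],.004))
    return np.min(d,axis=0)
if __name__=="__main__":
    for n in("side","top"):
        Q=cloud(n,np.load(f"pics/{n}0.npz")['d']).reshape(-1,3)
        Q=Q[(abs(Q[:,0]-.62)<.09)&(abs(Q[:,1]+.015)<.08)&(Q[:,2]>.085)]
        for hw in(.026,.028,.030):
            f=lambda x:sdf((Q-x[:3])@deckR(x[3]),hw=hw)
            s=least_squares(f,[.61,-.01,.1,-.27],loss='soft_l1',f_scale=.002)
            print(n,hw,len(Q),s.x.round(4),np.degrees(s.x[3]).round(2),s.cost, np.median(abs(s.fun)))
        # direct deck plane
        p=(Q-s.x[:3])@deckR(s.x[3]); k=(abs(p[:,2])<.006)&(abs(p[:,1])<.015)&(p[:,0]>-.01)&(p[:,0]<.055)
        A=np.c_[Q[k],]; c=A.mean(0); nn=np.linalg.svd(A-c)[2][2]; nn*=np.sign(nn[2]); print('normal',nn,np.degrees(np.arccos(nn[2])),k.sum())
    o=r.get_obs(); print(R.from_rotvec(o['eef_rot']).as_matrix())
E
python3 fit.py
```

```text
side 0.026 1373 [ 0.6131 -0.0146  0.0995 -0.2757] -15.79 0.0005852171954141793 0.0005507355426198094
side 0.028 1373 [ 0.6134 -0.0136  0.0995 -0.2726] -15.62 0.0007763802385827261 0.0006633951395398768
side 0.03 1373 [ 0.6131 -0.0161  0.0997 -0.2736] -15.68 0.0010330316307946624 0.0008403957256848211
normal [-0.40570784  0.11725059  0.90645102] 24.980574569797653 362
top 0.026 1027 [ 0.6115 -0.0127  0.0996 -0.2732] -15.65 0.0018512744962254038 0.0008004563281612254
top 0.028 1027 [ 0.6116 -0.0129  0.0996 -0.2767] -15.85 0.0021776085267046835 0.0010043160120422013
top 0.03 1027 [ 0.6117 -0.014   0.0998 -0.2718] -15.57 0.0025846931419115215 0.0011342495630880089
normal [-0.40717567  0.12229743  0.90512502] 25.159872976300772 269
[[-3.08151798e-04  2.73247346e-01  9.61943758e-01]
 [-1.18934629e-03  9.61943023e-01 -2.73247518e-01]
 [-9.99999245e-01 -1.22828596e-03  2.85612459e-05]]
```

Request:
jog_arm:
  deltas:
    - [27, -35, 0, 0, 0, 0]
    - [27, -35, 0, 0, 0, 0]
    - [27, -35, 0, 0, 0, 0]
    - [27, -35, 0, 0, 0, 0]
    - [27, -35, 0, 0, 0, 0]
  grip: 0
  squeeze: 40

```text
time: 0.6
tool_pos: [0.3023, 0.4228, 0.227]
eef_rot: [0.204, 1.565, -0.212]
force: [0.1, 0.1, -0.1]
opening: 0.0852
```

Request:
jog_arm:
  deltas:
    - [27, -35, -5, 0, 0, 0]
    - [27, -35, -5, 0, 0, 0]
    - [27, -35, -5, 0, 0, 0]
    - [27, -35, -5, 0, 0, 0]
    - [20, -26, -10, 0, 0, 0]

```text
time: 1.1
tool_pos: [0.4352, 0.2473, 0.1967]
eef_rot: [0.207, 1.564, -0.212]
force: [0.9, 0.5, -0.0]
opening: 0.0853
```

```bash
cat > st.py <<'E'
from fit import *
o=r.get_obs(); M=R.from_rotvec(o['eef_rot']).as_matrix()
print(round(o['time'],2),o['tool_pos'].round(4),'F',o['force'].round(1),'M',o['moment'].round(2),'open',round(o['opening'],4))
print('x',M[:,0].round(4),'y',M[:,1].round(4))
E
cat > rotto.py <<'E'
# needed rotation (world rotvec deg) to tilt t deg aligned with psi
import sys
from st import *
def need(t,psi=-0.275):
    x=np.array([np.sin(t)*np.cos(psi),np.sin(t)*np.sin(psi),-np.cos(t)]);y=np.array([-np.sin(psi),np.cos(psi),0])
    T=np.c_[x,y,np.cross(x,y)]; return np.degrees(R.from_matrix(T@M.T).as_rotvec())
if __name__=="__main__": print('rot needed',need(np.radians(float(sys.argv[1]))).round(2))
E
python3 rotto.py 0
```

```text
1.1 [0.4352 0.2473 0.1967] F [ 0.9  0.5 -0. ] M [ 0.02 -0.04 -0.01] open 0.0853
x [-0.0039 -0.003  -1.    ] y [ 0.2637  0.9646 -0.0039]
rot needed [ 0.17 -0.22 -0.46]
```

Request:
jog_arm:
  deltas:
    - [6, 3, -40, 0.2, -0.2, -0.4]
    - [3, 1, -40, 0, 0, 0]
    - [0, 0, -40, 0, 0, 0]
    - [0, 0, -20, 0, 0, 0]
    - [0, 0, 0, 0, 0, 0]

```text
time: 1.6
tool_pos: [0.4473, 0.2437, 0.0513]
eef_rot: [0.223, 1.558, -0.225]
force: [0.5, -0.1, 0.8]
opening: 0.0853
```

```bash
python3 rotto.py 0
```

```text
1.6 [0.4473 0.2437 0.0513] F [ 0.5 -0.1  0.8] M [-0.02  0.01  0.04] open 0.0853
x [ 1.e-03 -8.e-04 -1.e+00] y [ 2.815e-01  9.595e-01 -5.000e-04]
rot needed [0.05 0.06 0.6 ]
```

Request:
jog_arm:
  deltas:
    - [-3, 7, 0, 0, 0, 0.6]
    - [0, 0, 0, 0, 0, 0]
    - [0, 0, 0, 0, 0, 0]

```text
time: 1.9
tool_pos: [0.4448, 0.2523, 0.0537]
eef_rot: [0.215, 1.558, -0.214]
force: [-0.6, 0.1, -0.6]
opening: 0.0854
```

Request:
jog_arm:
  deltas:
    - [-1, -1, -16, 0, 0, 0]
    - [0, 0, -14, 0, 0, 0]
    - [0, 0, 0, 0, 0, 0]

```text
time: 2.2
tool_pos: [0.4457, 0.2534, 0.0262]
eef_rot: [0.218, 1.553, -0.209]
force: [-0.7, -0.3, -0.8]
opening: 0.0851
```

```bash
python3 rotto.py 0;  python3 - <<'E'
from h import *
for n in("side","top"):
    p,d=cams.camera(n); np.savez(f"pics/{n}1.npz",p=p,d=d)
    x,y=(130,90) if n=="side" else (150,190)
    cv2.imwrite(f"pics/{n}1.png",cv2.resize(p[y:y+140,x:x+150,::-1],None,fx=4,fy=4))
E
```

```text
2.2 [0.4457 0.2534 0.0262] F [-0.7 -0.3 -0.8] M [0.03 0.04 0.01] open 0.0851
x [ 0.0076  0.005  -1.    ] y [0.2691 0.9631 0.0069]
rot needed [-0.29  0.44 -0.14]
```

View pics/side1.png

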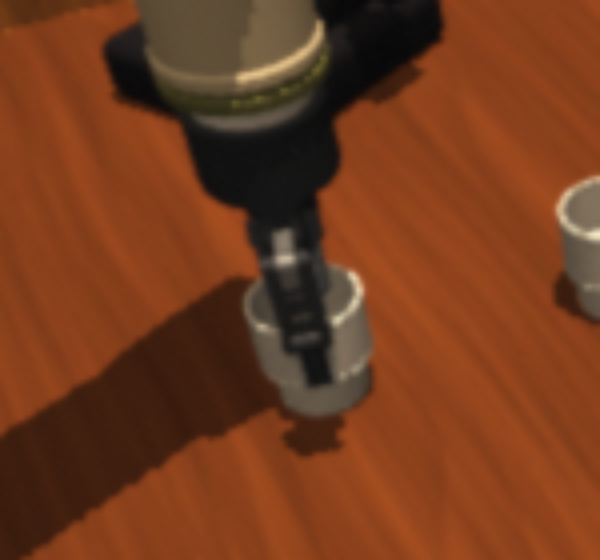

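Request:
jog_arm:
  deltas:
    - [-1, -1.5, 0, -0.3, 0.4, 0]
    - [0, 0, 0, 0, 0, 0]

```text
time: 2.5
tool_pos: [0.446, 0.2524, 0.0286]
eef_rot: [0.215, 1.558, -0.213]
force: [0.1, 0.1, -0.5]
opening: 0.0856
```

```bash
python3 rotto.py 0
```

```text
2.5 [0.446  0.2524 0.0286] F [ 0.1  0.1 -0.5] M [-0.   -0.05  0.07] open 0.0856
x [ 0.0024  0.0011 -1.    ] y [0.2694 0.963  0.0017]
rot needed [-0.06  0.14 -0.12]
```

Request:
jog_arm:
  deltas:
    - [-1, 0, -4, 0, 0.1, 0]
    - [0, 0, -1, 0, 0, 0]
    - [0, 0, 0, 0, 0, 0]

```text
time: 2.8
tool_pos: [0.4453, 0.2528, 0.0239]
eef_rot: [0.216, 1.559, -0.213]
force: [-0.4, 0.9, -0.5]
opening: 0.0852
```

Request:
jog_arm:
  deltas:
    - [0, 0, 0, 0, 0, 0]
    - [0, 0, 0, 0, 0, 0]
    - [0, 0, 0, 0, 0, 0]
    - [0, 0, 0, 0, 0, 0]
    - [0, 0, 0, 0, 0, 0]
  grip: 1
  squeeze: 40

```text
time: 3.3
tool_pos: [0.4454, 0.2527, 0.024]
eef_rot: [0.216, 1.559, -0.213]
force: [0.8, 0.1, 0.3]
opening: 0.0644
```

```bash
python3 rotto.py 0
```

```text
3.3 [0.4454 0.2527 0.024 ] F [0.8 0.1 0.3] M [-0.04 -0.01  0.  ] open 0.0644
x [ 0.0015  0.0018 -1.    ] y [0.2696 0.963  0.0021]
rot needed [-0.1   0.09 -0.12]
```

Request:
jog_arm:
  deltas:
    - [0, 0, 20, 0, 0, 0]
    - [0, 0, 30, 0, 0, 0]
    - [0, 0, 40, 0, 0, 0]
    - [0, 0, 40, 0, 0, 0]
    - [0, 0, 30, 0, 0, 0]

```text
time: 3.8
tool_pos: [0.4404, 0.2492, 0.1832]
eef_rot: [0.208, 1.568, -0.221]
force: [1.0, 0.7, -2.6]
opening: 0.0643
```

Request:
jog_arm:
  deltas:
    - [20, -30, 10, -1.3, -4.8, 0]
    - [20, -30, 10, -1.3, -4.8, 0]
    - [0, -30, 10, -1.3, -4.8, 0]
    - [0, -20, 0, -1.3, -4.8, 0]
    - [0, 0, 0, -1, -3, 0]

```text
time: 4.3
tool_pos: [0.4839, 0.1357, 0.219]
eef_rot: [0.157, 1.151, -0.246]
force: [-0.7, 1.4, -2.9]
opening: 0.064
```

```bash
python3 rotto.py 25
```

```text
4.3 [0.4839 0.1357 0.219 ] F [-0.7  1.4 -2.9] M [ 0.16  0.65 -0.01] open 0.064
x [ 0.3851 -0.1121 -0.916 ] y [ 0.2728  0.9621 -0.0031]
rot needed [-0.2  -1.35  0.08]
```

```bash
cat > dk.py <<'E'
import sys
from rotto import *
O=np.array([.6123,-.0137,.1]);D=deckR(-.275)
print('deck coords TCP mm',((o['tool_pos']-O)@D*1000).round(1),'rot needed 25:',need(np.radians(25)).round(2))
if len(sys.argv)>3:
    t=np.array([float(a) for a in sys.argv[1:4]])/1000
    print('world delta to target',((O+D@t-o['tool_pos'])*1000).round(1))
E
python3 dk.py 3 0 84; python3 -c "
from fit import *; print(deckR(-.275).round(4))"
```

```text
4.3 [0.4839 0.1357 0.219 ] F [-0.7  1.4 -2.9] M [ 0.16  0.65 -0.01] open 0.064
x [ 0.3851 -0.1121 -0.916 ] y [ 0.2728  0.9621 -0.0031]
deck coords TCP mm [-98.5 109.  177.2] rot needed 25: [-0.2  -1.35  0.08]
world delta to target [  96.8 -140.5  -41.6]
[[ 0.8723  0.2715 -0.4067]
 [-0.2461  0.9624  0.1148]
 [ 0.4226  0.      0.9063]]
```

Request:
jog_arm:
  deltas:
    - [16, -30, -4, -0.2, -1.3, 0]
    - [20, -35, -8, 0, 0, 0]
    - [20, -30, -10, 0, 0, 0]
    - [16, -20, -8, 0, 0, 0]
    - [0, 0, 0, 0, 0, 0]

```text
time: 4.8
tool_pos: [0.5543, 0.0166, 0.1866]
eef_rot: [0.155, 1.127, -0.243]
force: [-0.1, 0.4, -1.7]
opening: 0.064
```

```bash
python3 dk.py 3 0 84
```

```text
4.8 [0.5543 0.0166 0.1866] F [-0.1  0.4 -1.7] M [ 0.16  0.71 -0.03] open 0.064
x [ 0.4075 -0.1136 -0.9061] y [2.694e-01 9.630e-01 5.000e-04]
deck coords TCP mm [-21.4  13.4 105.6] rot needed 25: [-0.02  0.03 -0.13]
world delta to target [ 26.4 -21.4  -9.2]
```

Request:
jog_arm:
  deltas:
    - [13, -11, -4, 0, 0, 0]
    - [10, -8, -4, 0, 0, 0]
    - [3, -2, -1, 0, 0, 0]
    - [0, 0, 0, 0, 0, 0]
    - [0, 0, 0, 0, 0, 0]

```text
time: 5.3
tool_pos: [0.5785, -0.004, 0.1755]
eef_rot: [0.155, 1.131, -0.243]
force: [1.0, -0.1, -3.8]
opening: 0.0641
```

```bash
cat > snap.py <<'E'
import sys
from dk import *
tag=sys.argv[-1]
for n,(x,y,w,h) in dict(side=(240,60,160,200),top=(240,110,160,120)).items():
    p,d=cams.camera(n); np.savez(f"pics/{n}{tag}.npz",p=p,d=d)
    f=min(780/w,580/h); cv2.imwrite(f"pics/{n}{tag}.png",cv2.resize(p[y:y+h,x:x+w,::-1],None,fx=f,fy=f,interpolation=cv2.INTER_CUBIC))
E
python3 snap.py 3 0 84 2
```

```text
5.3 [ 0.5785 -0.004   0.1755] F [ 1.  -0.1 -3.8] M [0.15 0.69 0.02] open 0.0641
x [ 0.403  -0.1137 -0.9081] y [ 2.698e-01  9.629e-01 -8.000e-04]
deck coords TCP mm [-0.   0.1 83.3] rot needed 25: [-0.02 -0.25 -0.1 ]
world delta to target [ 2.3 -0.8  1.9]
```

View pics/side2.png

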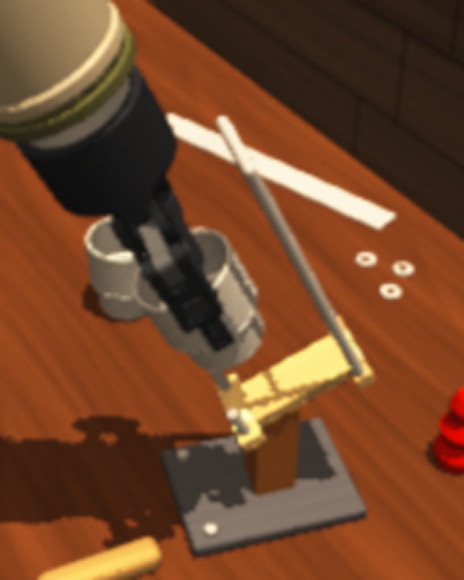

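View pics/top2.png

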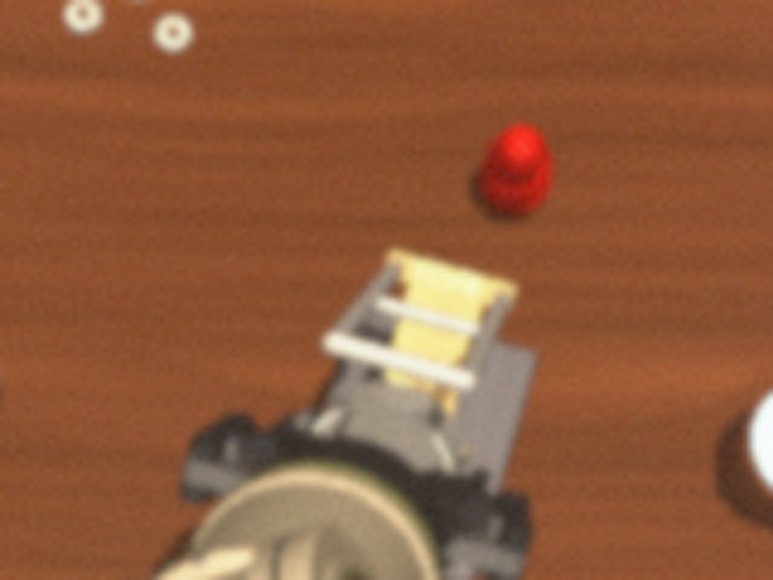

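```bash
cat > cup.py <<'E'
from fit import *
# deck origins in each camera's own frame
OD={'side':np.array([.6131,-.0146,.0997]),'top':np.array([.6115,-.0127,.0997])}
PSI=-.2748; Dk=deckR(PSI)
poly=np.array([[0,0],[26,0],[28,27],[33,27],[33,70],[30.5,70],[30.5,29],[25,28],[23.5,8],[0,8]])/1000.
def seg(p,a,b):
    t=np.clip((p-a)@(b-a)/((b-a)@(b-a)),0,1); return np.linalg.norm(p-a-t[:,None]*(b-a),axis=1)
def cdist(p):
    q=np.c_[np.hypot(p[:,0],p[:,1]),p[:,2]]
    return np.min([seg(q,poly[i],poly[i+1]) for i in(1,2,3,4,5)],axis=0)
def fitcup(n,tag,x0,mask=None,free=True,rad=.05,bias=None):
    "x0: deck coords of underside centre (m). returns deck coords mm, tilt deg"
    z=np.load(f"pics/{n}{tag}.npz"); W=cloud(n,z['d']).reshape(-1,3); col=z['p'].reshape(-1,3).astype(float)
    p=(W-OD[n])@Dk
    sat=col.max(1)-col.min(1)
    k=(col.max(1)>85)&(sat<40)&(np.hypot(p[:,0]-x0[0],p[:,1]-x0[1])<.042)&(p[:,2]>x0[2]-.01)&(p[:,2]<x0[2]+.08)
    if mask is not None: k&=mask(p)
    Q=p[k]
    def f(x):
        M=R.from_rotvec([x[3],x[4],0]).as_matrix() if len(x)>3 else np.eye(3)
        return cdist((Q-x[:3])@M)
    s=least_squares(f,list(x0)+([0,0] if free else []),loss='soft_l1',f_scale=.001)
    return s.x[:3]*1000,np.degrees(s.x[3:]),k.sum(),np.median(s.fun)*1000
if __name__=="__main__":
    import sys
    tag=sys.argv[1];x0=np.array([float(a) for a in sys.argv[2:5]])/1000
    for n in("side","top"):
        for fr in(False,True):
            s=fitcup(n,tag,x0,free=fr); print(n,s[0].round(1),s[1].round(2),s[2],s[3].round(2))
E
python3 cup.py 2 0 0 59
```

```text
side [-1.   1.1 60.2] [] 481 0.51
side [-1.   1.7 61.4] [2.7  1.72] 481 0.62
top [-2.7  1.1 65.9] [] 357 2.94
top [-18.4   5.8  72.7] [ 4.69 19.97] 357 2.47
```

Request:
jog_arm:
  deltas:
    - [8, -2.5, -12, 0, -0.2, -0.1]
    - [8, -2.5, -14, 0, 0, 0]
    - [5, -1.7, -13, 0, 0, 0]
    - [0, 0, 0, 0, 0, 0]
    - [0, 0, 0, 0, 0, 0]

```text
time: 5.9
tool_pos: [0.5997, -0.0075, 0.1374]
eef_rot: [0.156, 1.126, -0.239]
force: [0.3, -0.1, -2.0]
opening: 0.0641
```

```bash
python3 snap.py 3 0 30 3; python3 cup.py 3 2 0 15
```

```text
5.9 [ 0.5997 -0.0075  0.1374] F [ 0.3 -0.1 -2. ] M [ 0.23  0.59 -0.  ] open 0.0641
x [ 0.4089 -0.1103 -0.9059] y [0.2673 0.9636 0.0034]
deck coords TCP mm [ 3.3  2.5 39.7] rot needed 25: [-0.17  0.11 -0.25]
world delta to target [ 3.  -3.4 -8.9]
side [ 1.2  2.3 18.1] [] 402 0.83
side [ 0.6  4.1 17.4] [4.3  1.85] 402 0.74
top [-4.4  2.  22.1] [] 264 5.46
top [-14.7   7.3  27.5] [ 4.59 17.94] 264 2.26
```

View pics/side3.png

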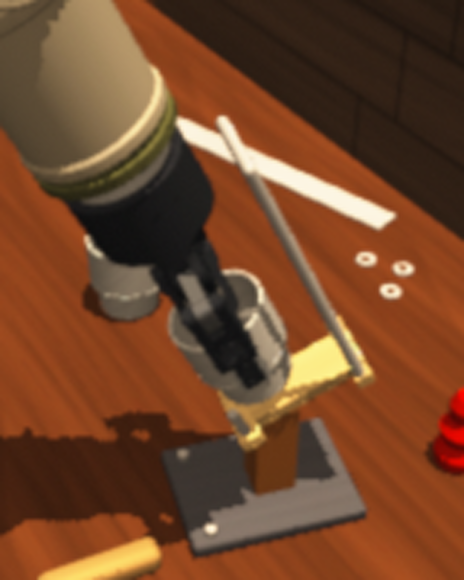

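Request:
jog_arm:
  deltas:
    - [3, -3.4, -3, -0.2, 0.1, -0.2]
    - [0, 0, -2, 0, 0, 0]
    - [0, 0, 0, 0, 0, 0]
    - [0, 0, 0, 0, 0, 0]

```text
time: 6.4
tool_pos: [0.6035, -0.0106, 0.1341]
eef_rot: [0.156, 1.124, -0.243]
force: [0.7, 0.4, -2.0]
opening: 0.0644
```

```bash
python3 dk.py 2.5 0 24
```

```text
6.4 [ 0.6035 -0.0106  0.1341] F [ 0.7  0.4 -2. ] M [0.19 0.63 0.02] open 0.0644
x [ 0.4094 -0.1134 -0.9053] y [0.2703 0.9628 0.0017]
deck coords TCP mm [ 6.   0.6 34.8] rot needed 25: [-0.05  0.16 -0.07]
world delta to target [  1.2  -1.  -11.2]
```

Request:
jog_arm:
  deltas:
    - [0, -0.5, -4, 0, 0.1, 0]
    - [0, 0, -3.5, 0, 0, 0]
    - [0, 0, 0, 0, 0, 0]
    - [0, 0, 0, 0, 0, 0]

```text
time: 6.8
tool_pos: [0.6033, -0.0111, 0.1258]
eef_rot: [0.156, 1.127, -0.243]
force: [0.6, -0.4, -2.4]
opening: 0.0641
```

```bash
python3 dk.py 2.5 0 24
```

```text
6.8 [ 0.6033 -0.0111  0.1258] F [ 0.6 -0.4 -2.4] M [0.18 0.69 0.08] open 0.0641
x [ 0.4075 -0.1133 -0.9061] y [0.2703 0.9628 0.0012]
deck coords TCP mm [ 2.4  0.1 27.3] rot needed 25: [-0.06  0.04 -0.07]
world delta to target [ 1.4 -0.5 -3. ]
```

Now 1 mm steps along the normal (0.4, -0.1, -0.9).

Request:
jog_arm:
  deltas:
    - [0.4, -0.1, -0.9, 0, 0, 0]
    - [0.4, -0.1, -0.9, 0, 0, 0]
    - [0, 0, 0, 0, 0, 0]

```text
time: 7.1
tool_pos: [0.6043, -0.0113, 0.1239]
eef_rot: [0.156, 1.126, -0.243]
force: [-0.1, -0.3, -2.5]
opening: 0.0642
```

```bash
python3 dk.py 2.5 0 24
```

```text
7.1 [ 0.6043 -0.0113  0.1239] F [-0.1 -0.3 -2.5] M [ 0.18  0.64 -0.03] open 0.0642
x [ 0.4076 -0.1133 -0.9061] y [0.2703 0.9628 0.0012]
deck coords TCP mm [ 2.5  0.2 25.2] rot needed 25: [-0.06  0.04 -0.08]
world delta to target [ 0.4 -0.3 -1.1]
```

Request:
jog_arm:
  deltas:
    - [0.4, -0.1, -0.9, 0, 0, 0]
    - [0, 0, 0, 0, 0, 0]

```text
time: 7.3
tool_pos: [0.6048, -0.0113, 0.1231]
eef_rot: [0.156, 1.126, -0.243]
force: [0.5, 0.5, -1.2]
opening: 0.0643
```

```bash
python3 dk.py 2.5 0 24
```

```text
7.3 [ 0.6048 -0.0113  0.1231] F [ 0.5  0.5 -1.2] M [0.18 0.61 0.  ] open 0.0643
x [ 0.4078 -0.1132 -0.906 ] y [0.2703 0.9628 0.0013]
deck coords TCP mm [ 2.6  0.2 24.3] rot needed 25: [-0.06  0.06 -0.07]
world delta to target [-0.1 -0.2 -0.3]
```

Request:
jog_arm:
  deltas:
    - [0.4, -0.1, -0.9, 0, 0, 0]
    - [0, 0, 0, 0, 0, 0]

```text
time: 7.5
tool_pos: [0.605, -0.0113, 0.1233]
eef_rot: [0.157, 1.127, -0.243]
force: [0.6, 0.3, -2.5]
opening: 0.0642
```

```bash
python3 dk.py 2.5 0 24
```

```text
7.5 [ 0.605  -0.0113  0.1233] F [ 0.6  0.3 -2.5] M [ 0.22  0.67 -0.01] open 0.0642
x [ 0.4073 -0.1126 -0.9063] y [0.2707 0.9627 0.002 ]
deck coords TCP mm [ 2.9  0.3 24.4] rot needed 25: [-0.11  0.03 -0.05]
world delta to target [-0.2 -0.3 -0.5]
```

Request:
jog_arm:
  deltas:
    - [0.4, -0.1, -0.9, 0, 0, 0]
    - [0, 0, 0, 0, 0, 0]

```text
time: 7.7
tool_pos: [0.6052, -0.0112, 0.1234]
eef_rot: [0.158, 1.127, -0.243]
force: [0.6, 0.6, -2.2]
opening: 0.064
```

```bash
python3 snap.py 2.5 0 24 4;python3 cup.py 4 2 0 0
```

```text
7.7 [ 0.6052 -0.0112  0.1234] F [ 0.6  0.6 -2.2] M [0.15 0.63 0.04] open 0.064
x [ 0.4072 -0.112  -0.9064] y [0.2708 0.9626 0.0027]
deck coords TCP mm [ 3.1  0.5 24.3] rot needed 25: [-0.15  0.02 -0.04]
world delta to target [-0.5 -0.3 -0.5]
side [1.8 1.3 2.6] [] 385 0.64
side [0.6 2.1 3.3] [5.04 2.02] 385 0.78
top [-9.2  2.4  4.7] [] 212 6.16
top [-15.2   4.7  11.4] [ 3.39 18.98] 212 2.32
```

View pics/side4.png

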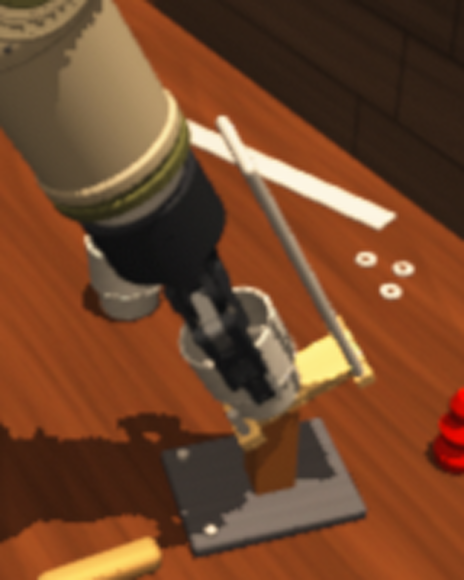

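Request:
jog_arm:
  deltas:
    - [0.5, -0.3, -1.6, -0.1, 0, 0]
    - [0, 0, 0, 0, 0, 0]

```text
time: 8.0
tool_pos: [0.6059, -0.0111, 0.1235]
eef_rot: [0.157, 1.127, -0.243]
force: [-0.5, 0.1, -2.1]
opening: 0.0643
```

```bash
python3 dk.py 2.5 0 22
```

```text
8.0 [ 0.6059 -0.0111  0.1235] F [-0.5  0.1 -2.1] M [ 0.18  0.65 -0.  ] open 0.0643
x [ 0.4075 -0.1127 -0.9062] y [0.2709 0.9626 0.0022]
deck coords TCP mm [ 3.7  0.8 24.2] rot needed 25: [-0.12  0.05 -0.04]
world delta to target [-0.3 -0.7 -2.5]
```

Request:
jog_arm:
  deltas:
    - [0, -0.6, -2, -0.1, 0, 0]

```text
time: 8.1
tool_pos: [0.6064, -0.0111, 0.123]
eef_rot: [0.157, 1.125, -0.243]
force: [-34.6, 5.0, 40.8]
opening: 0.0643
```

```bash
python3 dk.py 2.5 0 22
```

```text
8.1 [ 0.6064 -0.0111  0.123 ] F [-34.6   5.   40.8] M [ 0.15  3.02 -0.12] open 0.0643
x [ 0.4088 -0.1131 -0.9056] y [0.2706 0.9627 0.0019]
deck coords TCP mm [ 4.   0.9 23.6] rot needed 25: [-0.08  0.12 -0.06]
world delta to target [-0.9 -0.7 -2. ]
```

Request:
jog_arm:
  deltas:
    - [-0.4, 0.1, 0.6, 0, 0, 0]

```text
time: 8.2
tool_pos: [0.6063, -0.0108, 0.124]
eef_rot: [0.157, 1.125, -0.242]
force: [0.3, -0.2, -3.2]
opening: 0.0639
```

Request:
jog_arm:
  deltas:
    - [-1.2, -0.2, -0.3, 0, 0, 0]

```text
time: 8.3
tool_pos: [0.6053, -0.0109, 0.1238]
eef_rot: [0.157, 1.124, -0.242]
force: [-0.4, -0.5, -2.2]
opening: 0.0641
```

```bash
python3 dk.py 0 0 24
```

```text
8.3 [ 0.6053 -0.0109  0.1238] F [-0.4 -0.5 -2.2] M [0.11 0.65 0.  ] open 0.0641
x [ 0.41   -0.1126 -0.9051] y [0.2701 0.9628 0.0026]
deck coords TCP mm [ 3.3  0.8 24.8] rot needed 25: [-0.1   0.19 -0.08]
world delta to target [-2.7 -0.  -2.1]
```

Request:
jog_arm:
  deltas:
    - [-1, 0, -0.4, 0, 0.1, 0]

```text
time: 8.4
tool_pos: [0.6041, -0.011, 0.123]
eef_rot: [0.157, 1.126, -0.243]
force: [0.1, 0.2, -2.7]
opening: 0.0642
```

```bash
python3 dk.py 0 0 24
```

```text
8.4 [ 0.6041 -0.011   0.123 ] F [ 0.1  0.2 -2.7] M [0.15 0.67 0.01] open 0.0642
x [ 0.4081 -0.1129 -0.9059] y [0.2702 0.9628 0.0017]
deck coords TCP mm [ 1.9  0.3 24.5] rot needed 25: [-0.08  0.07 -0.08]
world delta to target [-1.5  0.1 -1.3]
```

Request:
jog_arm:
  deltas:
    - [-0.7, 0, -0.5, 0, 0, 0]

```text
time: 8.5
tool_pos: [0.6032, -0.0112, 0.1221]
eef_rot: [0.156, 1.126, -0.243]
force: [-0.0, -0.1, -2.0]
opening: 0.0639
```

Request:
jog_arm:
  deltas:
    - [-0.7, 0, -0.5, 0, 0, 0]

```text
time: 8.6
tool_pos: [0.6028, -0.0112, 0.1217]
eef_rot: [0.156, 1.126, -0.243]
force: [0.8, -0.9, 1.6]
opening: 0.0644
```

```bash
python3 dk.py 0 0 24
```

```text
8.6 [ 0.6028 -0.0112  0.1217] F [ 0.8 -0.9  1.6] M [-0.01  0.02  0.  ] open 0.0644
x [ 0.4083 -0.1133 -0.9058] y [0.2701 0.9628 0.0014]
deck coords TCP mm [ 0.2 -0.2 23.8] rot needed 25: [-0.06  0.09 -0.08]
world delta to target [-0.2  0.3  0.1]
```

Request:
jog_arm:
  deltas:
    - [-0.7, 0, -0.4, 0, 0, 0]

```text
time: 8.7
tool_pos: [0.6025, -0.0114, 0.1216]
eef_rot: [0.156, 1.125, -0.243]
force: [1.2, -0.9, -0.0]
opening: 0.0638
```

```bash
python3 dk.py 0 0 24
```

```text
8.7 [ 0.6025 -0.0114  0.1216] F [ 1.2 -0.9 -0. ] M [-0.03  0.12 -0.03] open 0.0638
x [ 0.4092 -0.1133 -0.9054] y [0.2703 0.9628 0.0016]
deck coords TCP mm [-0.  -0.4 23.8] rot needed 25: [-0.06  0.15 -0.08]
world delta to target [0.1 0.4 0.2]
```

Request:
jog_arm:
  deltas:
    - [-0.8, 0.1, -0.4, 0, 0, 0]

```text
time: 8.8
tool_pos: [0.602, -0.0116, 0.1214]
eef_rot: [0.156, 1.124, -0.243]
force: [0.6, -2.3, -0.1]
opening: 0.064
```

Request:
jog_arm:
  deltas:
    - [-1, 0.2, -0.4, 0, 0, 0]

```text
time: 8.9
tool_pos: [0.6015, -0.0116, 0.1213]
eef_rot: [0.157, 1.123, -0.243]
force: [5.0, -1.7, -1.6]
opening: 0.0643
```

```bash
python3 snap.py 0 0 24 5; python3 cup.py 5 0 0 0
```

```text
8.9 [ 0.6015 -0.0116  0.1213] F [ 5.  -1.7 -1.6] M [-0.21 -0.55 -0.03] open 0.0643
x [ 0.4109 -0.1137 -0.9045] y [0.2708 0.9626 0.002 ]
deck coords TCP mm [-1.  -0.9 24. ] rot needed 25: [-0.04  0.26 -0.05]
world delta to target [1.1 0.7 0.4]
side [-2.6 -0.3  1.6] [] 380 0.58
side [-4.9  0.5  2.3] [4.46 2.91] 380 0.75
top [-6.3 -0.2 10.6] [] 264 5.16
top [-19.5   4.1  11.9] [ 4.46 18.29] 264 2.47
```

View pics/side5.png

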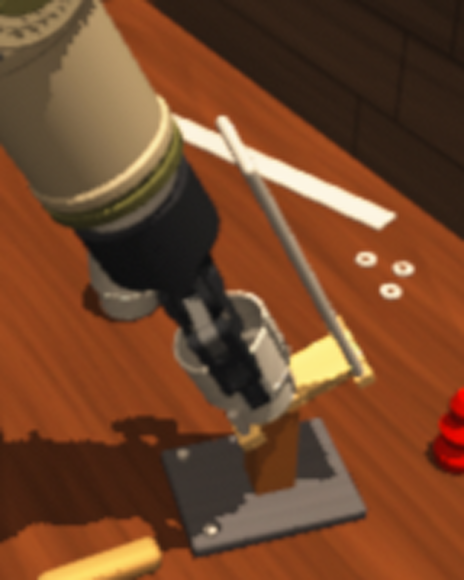

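Request:
jog_arm:
  deltas:
    - [0.3, 0.3, 0, 0, 0.2, 0]
    - [0, 0, 0, 0, 0, 0]

```text
time: 9.2
tool_pos: [0.6017, -0.0117, 0.1213]
eef_rot: [0.156, 1.126, -0.244]
force: [1.4, -0.6, -0.5]
opening: 0.0641
```

```bash
python3 dk.py 0 0 24
```

```text
9.2 [ 0.6017 -0.0117  0.1213] F [ 1.4 -0.6 -0.5] M [-0.01  0.17 -0.  ] open 0.0641
x [ 0.4074 -0.1141 -0.9061] y [2.711e-01 9.625e-01 7.000e-04]
deck coords TCP mm [-0.8 -0.9 23.9] rot needed 25: [-0.03  0.04 -0.03]
world delta to target [0.9 0.7 0.4]
```

Supported with little load; release slowly (low squeeze first).

Request:
jog_arm:
  deltas:
    - [0, 0, 0, 0, 0, 0]
    - [0, 0, 0, 0, 0, 0]
  squeeze: 20

```text
time: 9.4
tool_pos: [0.6016, -0.0116, 0.1213]
eef_rot: [0.156, 1.127, -0.244]
force: [2.3, -2.4, -1.0]
opening: 0.064
```

Request:
jog_arm:
  deltas:
    - [0, 0, 0, 0, 0, 0]
    - [0, 0, 0, 0, 0, 0]
    - [0, 0, 0, 0, 0, 0]
    - [0, 0, 0, 0, 0, 0]
    - [0, 0, 0, 0, 0, 0]
  grip: 0

```text
time: 9.9
tool_pos: [0.601, -0.0105, 0.1208]
eef_rot: [0.156, 1.128, -0.243]
force: [0.2, -0.1, 0.6]
opening: 0.0855
```

```bash
python3 snap.py 0 0 24 6; python3 cup.py 6 0 0 0
```

```text
9.9 [ 0.601  -0.0105  0.1208] F [ 0.2 -0.1  0.6] M [ 0.1   0.38 -0.03] open 0.0855
x [ 0.4062 -0.113  -0.9068] y [2.699e-01 9.629e-01 9.000e-04]
deck coords TCP mm [-1.9  0.  23.9] rot needed 25: [-0.07 -0.05 -0.1 ]
world delta to target [ 1.6 -0.5  0.9]
side [-2.1 -0.4  2.3] [] 318 0.74
side [-5.7  0.   3.2] [3.61 4.58] 318 0.59
top [-12.4   2.6   5.7] [] 248 6.28
top [-18.7   4.5  12.1] [ 4.98 17.79] 248 2.0
```

View pics/side6.png

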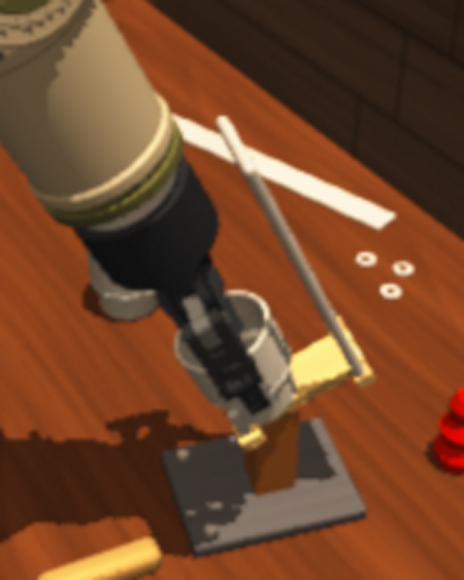

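Request:
jog_arm:
  deltas:
    - [-3, 1, 8, 0, 0, 0]
    - [-8, 2, 16, 0, 0, 0]
    - [-12, 3, 24, 0, 0, 0]
    - [-14, 4, 28, 0, 0, 0]
    - [-10, 2, 14, 0, 0, 0]

```text
time: 10.5
tool_pos: [0.551, 0.0002, 0.2135]
eef_rot: [0.154, 1.13, -0.247]
force: [-0.1, -0.2, -0.4]
opening: 0.0855
```

Request:
jog_arm:
  deltas:
    - [-10, 20, 0, 0, 0, 0]
    - [-10, 35, 0, 0, 0, 0]
    - [-10, 40, 0, 1, 3, 0]
    - [0, 40, 0, 1.3, 4.8, 0]
    - [0, 30, 0, 1.3, 4.8, 0]

```text
time: 11.0
tool_pos: [0.5173, 0.1671, 0.2212]
eef_rot: [0.196, 1.356, -0.234]
force: [1.0, 0.1, 0.5]
opening: 0.0855
```

```bash
python3 snap.py 0 0 24 7; python3 cup.py 7 0 0 0
```

```text
11.0 [0.5173 0.1671 0.2212] F [1.  0.1 0.5] M [ 0.07  0.18 -0.03] open 0.0855
x [ 0.1965 -0.0527 -0.9791] y [0.2787 0.9604 0.0042]
deck coords TCP mm [-76.1 148.2 169.3] rot needed 25: [ -3.88 -12.68   0.39]
world delta to target [  85.2 -178.   -99.5]
side [-2.  -0.4  3.4] [] 705 0.67
side [-4.6 -0.3  2.9] [0.43 3.56] 705 0.7
top [ 1.5 -0.6  4.9] [] 757 1.17
top [14. -3.  9.] [ -3.4  -16.32] 757 2.11
```

View pics/side7.png

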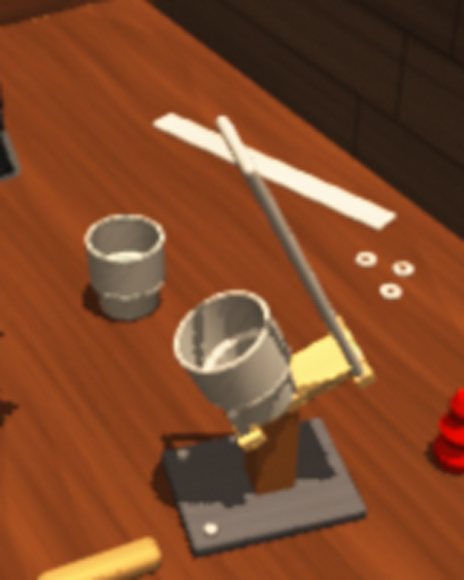

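View pics/top7.png

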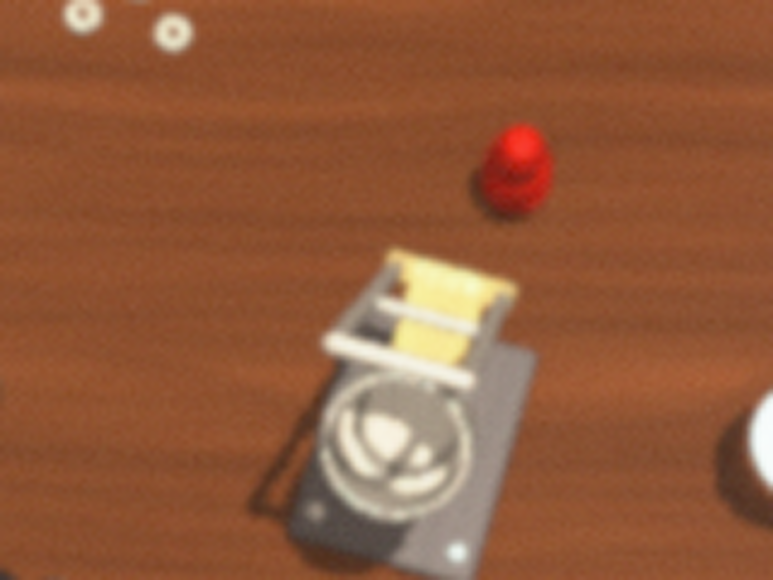

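```bash
sed -i "s/loss='soft_l1',f_scale=.001)\n    return/X/; s/    s=least_squares(f,list(x0)+(\[0,0\] if free else \[\]),loss='soft_l1',f_scale=.001)/    Q=Q[np.hypot(Q[:,0]-x0[0],Q[:,1]-x0[1])>.0255]\n    s=least_squares(f,list(x0)+([0,0] if free else []),loss='cauchy',f_scale=.0007)/" cup.py
python3 cup.py 7 0 0 0
python3 - <<'E'
from cup import *
# rim plane directly
for n in("side","top"):
    z=np.load(f"pics/{n}7.npz"); W=cloud(n,z['d']).reshape(-1,3); p=(W-OD[n])@Dk
    rr=np.hypot(p[:,0],p[:,1]); k=(rr<.037)&(rr>.028)&(abs(p[:,2]-.07)<.006); Q=p[k]
    # keep topmost near rim by angle
    a=np.arctan2(Q[:,1],Q[:,0]); top=[]
    for t in np.arange(-np.pi,np.pi,np.pi/12):
        kk=(a>=t)&(a<t+np.pi/12)
        if kk.sum()>2: 
            q=Q[kk]; top.append(q[np.argsort(-q[:,2])[:3]].mean(0))
    T=np.array(top); c=T.mean(0); nn=np.linalg.svd(T-c)[2][2]; nn*=np.sign(nn[2])
    print(n,len(T),'rim normal in deck frame deg',np.degrees(nn[:2]).round(2),'rim z',T[:,2].mean()*1000, T[:,2].std()*1000)
E
```

```text
side [-1.7 -0.1  3.4] [] 705 0.57
side [-2.3 -0.1  3.5] [0.1  0.76] 705 0.57
top [ 1.1 -0.4  3.8] [] 757 0.56
top [ 1.3 -0.7  3.9] [-0.32 -0.19] 757 0.57
side 24 rim normal in deck frame deg [ 0.89 -0.  ] rim z 70.38090187616673 0.4978457601227965
top 24 rim normal in deck frame deg [ 1.35 -0.16] rim z 70.67673272555885 0.8261254858947443
```

Request:
jog_arm:
  deltas:
    - [25, 15, 0, 1.3, 4.4, 0]
    - [30, 20, 0, 1.3, 4.4, 0]
    - [30, 20, 0, 0.9, 3, 0]
    - [20, 10, -10, 0, 0, 0]
    - [10, 4, -10, 0, 0, 0]

```text
time: 11.6
tool_pos: [0.6339, 0.2359, 0.2019]
eef_rot: [0.226, 1.574, -0.217]
force: [1.0, -0.1, -0.4]
opening: 0.0854
```

```bash
python3 rotto.py 0
```

```text
11.6 [0.6339 0.2359 0.2019] F [ 1.  -0.1 -0.4] M [-0.05  0.01  0.05] open 0.0854
x [-0.0139  0.0078 -0.9999] y [0.2774 0.9607 0.0036]
rot needed [-0.44 -0.8   0.35]
```

Request:
jog_arm:
  deltas:
    - [2, 0, -30, -0.4, -0.8, 0.3]
    - [1, 0, -35, 0, 0, 0]
    - [0, 0, -30, 0, 0, 0]
    - [0, 0, -15, 0, 0, 0]
    - [0, 0, 0, 0, 0, 0]

```text
time: 12.1
tool_pos: [0.638, 0.232, 0.0894]
eef_rot: [0.215, 1.555, -0.223]
force: [-0.8, -0.7, 0.6]
opening: 0.0853
```

```bash
python3 rotto.py 0
```

```text
12.1 [0.638  0.232  0.0894] F [-0.8 -0.7  0.6] M [ 0.04  0.05 -0.04] open 0.0853
x [ 0.0039 -0.0053 -1.    ] y [ 0.2756  0.9613 -0.004 ]
rot needed [0.3  0.23 0.24]
```

Request:
jog_arm:
  deltas:
    - [-1, 3.5, -20, 0.3, 0.2, 0.2]
    - [0, 0, -20, 0, 0, 0]
    - [0, 0, -12, 0, 0, 0]
    - [0, 0, 0, 0, 0, 0]

```text
time: 12.5
tool_pos: [0.6401, 0.2356, 0.0433]
eef_rot: [0.219, 1.552, -0.214]
force: [-0.6, 0.7, 0.1]
opening: 0.0854
```

```bash
python3 rotto.py 0
```

```text
12.5 [0.6401 0.2356 0.0433] F [-0.6  0.7  0.1] M [-0.02  0.02  0.07] open 0.0854
x [ 0.0084  0.0023 -1.    ] y [0.2728 0.962  0.0045]
rot needed [-0.13  0.48  0.08]
```

Request:
jog_arm:
  deltas:
    - [-4, 0, -10, -0.1, 0.5, 0]
    - [0, 0, -8, 0, 0, 0]
    - [0, 0, 0, 0, 0, 0]

```text
time: 12.8
tool_pos: [0.6374, 0.236, 0.0274]
eef_rot: [0.219, 1.557, -0.215]
force: [-0.3, -1.1, 0.2]
opening: 0.0855
```

```bash
python3 rotto.py 0
```

```text
12.8 [0.6374 0.236  0.0274] F [-0.3 -1.1  0.2] M [ 0.03 -0.09  0.04] open 0.0855
x [ 0.0027  0.002  -1.    ] y [0.2731 0.962  0.0027]
rot needed [-0.11  0.16  0.09]
```

Request:
jog_arm:
  deltas:
    - [-0.5, 0, 2.5, -0.1, 0.2, 0]
    - [0, 0, 0, 0, 0, 0]

```text
time: 13.0
tool_pos: [0.6372, 0.2361, 0.0308]
eef_rot: [0.217, 1.56, -0.217]
force: [0.4, 0.9, 0.7]
opening: 0.0852
```

Request:
jog_arm:
  deltas:
    - [0, 0, 0, 0, 0, 0]
    - [0, 0, 0, 0, 0, 0]
    - [0, 0, 0, 0, 0, 0]
    - [0, 0, 0, 0, 0, 0]
    - [0, 0, 0, 0, 0, 0]
  grip: 1
  squeeze: 40

```text
time: 13.5
tool_pos: [0.6377, 0.2362, 0.0318]
eef_rot: [0.218, 1.559, -0.216]
force: [-0.3, -0.2, 0.5]
opening: 0.0646
```

```bash
python3 rotto.py 0
python3 - <<'E'
from h import *
for n in("side",):
    p,d=cams.camera(n); np.savez(f"pics/{n}8.npz",p=p,d=d)
    x,y=(220,60)
    cv2.imwrite(f"pics/{n}8.png",cv2.resize(p[y:y+140,x:x+150,::-1],None,fx=4,fy=4))
E
```

```text
13.5 [0.6377 0.2362 0.0318] F [-0.3 -0.2  0.5] M [-0.08  0.03 -0.02] open 0.0646
x [ 8.e-04  8.e-04 -1.e+00] y [0.2731 0.962  0.001 ]
rot needed [-0.04  0.05  0.09]
```

View pics/side8.png

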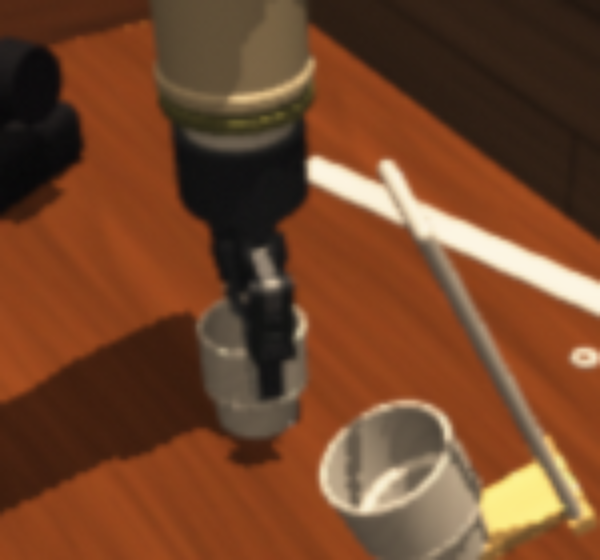

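Run:
```python
from h import *
z=np.load("pics/side8.npz"); W=cloud("side",z['d'])
for v in range(150,168): print(v,[tuple((W[v,u]*1000).round(0).astype(int)) for u in(286,288)],z['p'][v,287])
```

```text
150 [(np.int64(616), np.int64(174), np.int64(88)), (np.int64(630), np.int64(192), np.int64(71))] [19 19 18]
151 [(np.int64(625), np.int64(194), np.int64(69)), (np.int64(631), np.int64(195), np.int64(66))] [19 19 18]
152 [(np.int64(626), np.int64(195), np.int64(65)), (np.int64(630), np.int64(193), np.int64(65))] [21 20 20]
153 [(np.int64(625), np.int64(194), np.int64(63)), (np.int64(629), np.int64(192), np.int64(62))] [20 19 19]
154 [(np.int64(624), np.int64(193), np.int64(61)), (np.int64(630), np.int64(194), np.int64(58))] [21 20 20]
155 [(np.int64(624), np.int64(193), np.int64(58)), (np.int64(628), np.int64(191), np.int64(58))] [19 19 20]
156 [(np.int64(-9223372036854775808), np.int64(-9223372036854775808), np.int64(-9223372036854775808)), (np.int64(629), np.int64(193), np.int64(53))] [20 20 20]
157 [(np.int64(624), np.int64(194), np.int64(51)), (np.int64(629), np.int64(193), np.int64(50))] [22 20 21]
158 [(np.int64(623), np.int64(192), np.int64(50)), (np.int64(629), np.int64(194), np.int64(46))] [21 21 20]
159 [(np.int64(624), np.int64(195), np.int64(44)), (np.int64(631), np.int64(
[... 258 characters left out ...]
p.int64(632), np.int64(211), np.int64(21)), (np.int64(637), np.int64(211), np.int64(19))] [101  89  74]
163 [(np.int64(631), np.int64(210), np.int64(19)), (np.int64(636), np.int64(210), np.int64(17))] [99 87 72]
164 [(np.int64(631), np.int64(211), np.int64(15)), (np.int64(636), np.int64(211), np.int64(13))] [99 87 72]
165 [(np.int64(631), np.int64(212), np.int64(11)), (np.int64(636), np.int64(211), np.int64(10))] [99 88 72]
166 [(np.int64(630), np.int64(210), np.int64(10)), (np.int64(636), np.int64(211), np.int64(6))] [98 87 72]
167 [(np.int64(631), np.int64(212), np.int64(4)), (np.int64(636), np.int64(210), np.int64(4))] [97 85 70]<stdin>:3: RuntimeWarning: invalid value encountered in cast
```

Request:
jog_arm:
  deltas:
    - [0, 0, 20, 0, 0, 0]
    - [0, 0, 30, 0, 0, 0]
    - [0, 0, 40, 0, 0, 0]
    - [-10, 0, 45, 0, 0, 0]
    - [-30, 0, 35, 0, 0, 0]

```text
time: 14.05
tool_pos: [0.5936, 0.2332, 0.1982]
eef_rot: [0.212, 1.57, -0.226]
force: [0.1, 0.7, -1.5]
opening: 0.0639
```

Request:
jog_arm:
  deltas:
    - [-35, -10, 10, -1.3, -4.8, 0]
    - [-35, -15, 10, -1.3, -4.8, 0]
    - [-30, -20, 5, -1.3, -4.8, 0]
    - [-10, -30, 0, -1.3, -4.8, 0]
    - [0, -30, 0, -1.1, -4, 0]

```text
time: 14.55
tool_pos: [0.4809, 0.1303, 0.2287]
eef_rot: [0.162, 1.132, -0.237]
force: [0.1, -0.8, -1.6]
opening: 0.0643
```

```bash
python3 dk.py 2 0 120
```

```text
14.55 [0.4809 0.1303 0.2287] F [ 0.1 -0.8 -1.6] M [ 0.06  0.57 -0.05] open 0.0643
x [ 0.4038 -0.105  -0.9088] y [0.2683 0.9633 0.0079]
deck coords TCP mm [-95.6 102.9 186.6] rot needed 25: [-0.53 -0.21 -0.19]
world delta to target [  84.3 -130.7  -19.1]
```

Request:
jog_arm:
  deltas:
    - [15, -28, -2, -0.5, -0.2, -0.2]
    - [20, -33, -4, 0, 0, 0]
    - [20, -30, -5, 0, 0, 0]
    - [12, -18, -3, 0, 0, 0]
    - [0, 0, 0, 0, 0, 0]

```text
time: 15.05
tool_pos: [0.5452, 0.0139, 0.2131]
eef_rot: [0.159, 1.126, -0.242]
force: [-0.7, -0.1, -1.8]
opening: 0.0643
```

```bash
python3 dk.py 1 -0.5 120
```

```text
15.05 [0.5452 0.0139 0.2131] F [-0.7 -0.1 -1.8] M [ 0.11  0.65 -0.05] open 0.0643
x [ 0.4079 -0.1111 -0.9062] y [0.2712 0.9625 0.004 ]
deck coords TCP mm [-17.6   8.4 133. ] rot needed 25: [-0.22  0.07 -0.02]
world delta to target [ 19.1 -14.6  -3.9]
```

Request:
jog_arm:
  deltas:
    - [9, -8, -2, -0.2, 0.1, 0]
    - [7, -5, -1.5, 0, 0, 0]
    - [2, -2, -1, 0, 0, 0]
    - [0, 0, 0, 0, 0, 0]
    - [0, 0, 0, 0, 0, 0]

```text
time: 15.55
tool_pos: [0.5621, -0.0, 0.2074]
eef_rot: [0.157, 1.13, -0.244]
force: [0.3, 0.1, -1.6]
opening: 0.0642
```

```bash
python3 snap.py 0 -0.8 120 9; python3 cup.py 9 0 0 88
```

```text
15.55 [ 0.5621 -0.      0.2074] F [ 0.3  0.1 -1.6] M [0.23 0.7  0.01] open 0.0642
x [ 0.4039 -0.1133 -0.9078] y [2.711e-01 9.625e-01 5.000e-04]
deck coords TCP mm [ -1.8  -0.5 119.3] rot needed 25: [-0.08 -0.19 -0.03]
world delta to target [ 1.2 -0.7  1.4]
side [-3.1  0.6 88.2] [] 558 0.48
side [-3.1  1.2 88.2] [2.71 2.09] 558 0.57
top [-1.  -0.2 90.7] [] 465 0.52
top [-0.6 -0.7 91.6] [-0.41 -0.54] 465 0.57
```

View pics/side9.png

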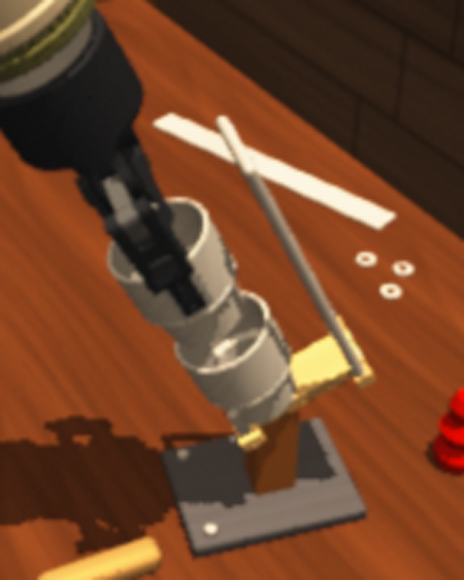

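Request:
jog_arm:
  deltas:
    - [4, -1.3, -6, -0.1, -0.2, 0]
    - [2.7, -1, -5, 0, 0, 0]
    - [0, 0, 0, 0, 0, 0]
    - [0, 0, 0, 0, 0, 0]

```text
time: 16.05
tool_pos: [0.569, -0.0018, 0.1953]
eef_rot: [0.155, 1.127, -0.243]
force: [-0.2, 0.2, -2.5]
opening: 0.064
```

```bash
python3 dk.py 0 -0.9 97
```

```text
16.05 [ 0.569  -0.0018  0.1953] F [-0.2  0.2 -2.5] M [ 0.15  0.62 -0.01] open 0.064
x [ 0.4074 -0.1142 -0.9061] y [ 0.2698  0.9629 -0.    ]
deck coords TCP mm [ -0.4  -0.3 105.4] rot needed 25: [ 0.01  0.03 -0.1 ]
world delta to target [ 3.6 -1.7 -7.4]
```

Request:
jog_arm:
  deltas:
    - [1.4, -0.9, -2.5, 0, 0, -0.1]
    - [1.2, -0.4, -2.7, 0, 0, 0]
    - [1.2, -0.4, -2.7, 0, 0, 0]

```text
time: 16.35
tool_pos: [0.5732, -0.0035, 0.1872]
eef_rot: [0.156, 1.126, -0.245]
force: [0.4, 0.3, -2.2]
opening: 0.0646
```

```bash
python3 dk.py 0 -0.9 90
```

```text
16.35 [ 0.5732 -0.0035  0.1872] F [ 0.4  0.3 -2.2] M [0.23 0.61 0.03] open 0.0646
x [ 0.4076 -0.1147 -0.9059] y [2.716e-01 9.624e-01 4.000e-04]
deck coords TCP mm [ 0.2 -0.8 96.1] rot needed 25: [-0.01  0.06  0.  ]
world delta to target [ 2.3 -0.7 -5.6]
```

Foot should now be ~6 mm inside the collar, no contact. Continue.

Request:
jog_arm:
  deltas:
    - [1, -0.3, -2.7, 0, 0, 0]
    - [1.2, -0.4, -2.7, 0, 0, 0]
    - [1.2, -0.3, -2.7, 0, 0, 0]

```text
time: 16.65
tool_pos: [0.5769, -0.0046, 0.1784]
eef_rot: [0.156, 1.126, -0.245]
force: [-0.8, -0.5, -1.4]
opening: 0.0645
```

```bash
python3 snap.py 0 -0.9 80 10
```

```text
16.65 [ 0.5769 -0.0046  0.1784] F [-0.8 -0.5 -1.4] M [ 0.19  0.6  -0.01] open 0.0645
x [ 0.4077 -0.1147 -0.9059] y [2.716e-01 9.624e-01 4.000e-04]
deck coords TCP mm [ 0.  -0.9 86.4] rot needed 25: [-0.01  0.06  0.01]
world delta to target [ 2.6 -0.7 -5.8]
```

View pics/side10.png

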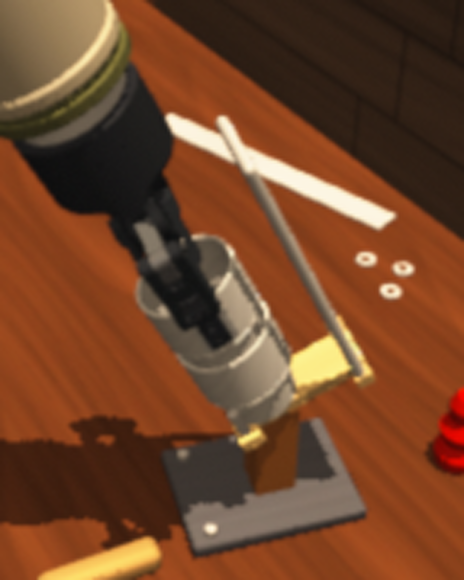

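Request:
jog_arm:
  deltas:
    - [1.2, -0.3, -2.7, 0, 0, 0]
    - [1.2, -0.3, -2.7, 0, 0, 0]
    - [0.8, -0.2, -1.8, 0, 0, 0]

```text
time: 17.05
tool_pos: [0.5803, -0.0055, 0.1707]
eef_rot: [0.156, 1.126, -0.245]
force: [0.2, -0.6, -2.6]
opening: 0.0641
```

```bash
python3 dk.py 0 -0.9 75
```

```text
17.05 [ 0.5803 -0.0055  0.1707] F [ 0.2 -0.6 -2.6] M [ 0.16  0.66 -0.04] open 0.0641
x [ 0.4076 -0.1148 -0.9059] y [2.716e-01 9.624e-01 2.000e-04]
deck coords TCP mm [-0.1 -0.8 78. ] rot needed 25: [0.   0.05 0.  ]
world delta to target [ 1.3 -0.5 -2.7]
```

Request:
jog_arm:
  deltas:
    - [0.6, -0.2, -1.2, 0, 0, 0]

```text
time: 17.15
tool_pos: [0.5809, -0.0057, 0.1693]
eef_rot: [0.156, 1.126, -0.245]
force: [0.7, 0.4, -3.0]
opening: 0.0643
```

Request:
jog_arm:
  deltas:
    - [0.4, -0.1, -0.9, 0, 0, 0]

```text
time: 17.25
tool_pos: [0.5814, -0.0058, 0.1682]
eef_rot: [0.156, 1.126, -0.245]
force: [-0.5, -0.2, -1.9]
opening: 0.0644
```

```bash
python3 dk.py 0 -0.9 75
```

```text
17.25 [ 0.5814 -0.0058  0.1682] F [-0.5 -0.2 -1.9] M [0.19 0.81 0.02] open 0.0644
x [ 0.4073 -0.115  -0.906 ] y [ 0.2716  0.9624 -0.    ]
deck coords TCP mm [-0.1 -0.8 75.3] rot needed 25: [0.01 0.04 0.  ]
world delta to target [ 0.2 -0.2 -0.2]
```

Request:
jog_arm:
  deltas:
    - [0.3, -0.1, -0.7, 0, 0, 0]

```text
time: 17.35
tool_pos: [0.5816, -0.0057, 0.1677]
eef_rot: [0.156, 1.127, -0.245]
force: [-15.8, 1.8, 17.4]
opening: 0.0646
```

Request:
jog_arm:
  deltas:
    - [0.2, -0.1, -0.6, 0, 0, 0]

```text
time: 17.45
tool_pos: [0.5817, -0.0057, 0.1677]
eef_rot: [0.156, 1.127, -0.245]
force: [-18.1, 1.2, 19.0]
opening: 0.0648
```

```bash
python3 dk.py 0 -0.9 75
```

```text
17.45 [ 0.5817 -0.0057  0.1677] F [-18.1   1.2  19. ] M [-0.33  2.39 -0.43] open 0.0648
x [ 0.4066 -0.1145 -0.9064] y [2.718e-01 9.624e-01 3.000e-04]
deck coords TCP mm [-0.  -0.6 74.7] rot needed 25: [-0.02 -0.01  0.01]
world delta to target [-0.2 -0.2  0.3]
```

Request:
jog_arm:
  deltas:
    - [-0.1, 0, 0.1, 0, 0, 0]
    - [0, 0, 0, 0, 0, 0]
  squeeze: 20

```text
time: 17.65
tool_pos: [0.5817, -0.0057, 0.1683]
eef_rot: [0.157, 1.127, -0.245]
force: [-0.3, -0.0, -2.0]
opening: 0.0643
```

```bash
python3 snap.py 0 -0.9 75 11; python3 cup.py 11 0 0 43
```

```text
17.65 [ 0.5817 -0.0057  0.1683] F [-0.3 -0.  -2. ] M [0.19 0.62 0.04] open 0.0643
x [ 0.4069 -0.1141 -0.9063] y [2.718e-01 9.623e-01 8.000e-04]
deck coords TCP mm [ 0.2 -0.6 75.3] rot needed 25: [-0.05  0.01  0.02]
world delta to target [-0.2 -0.3 -0.3]
side [-0.6 -3.2 38.5] [] 611 1.16
side [-3.7 -6.7 38.8] [-4.95  3.77] 611 0.84
top [ 0.7 -1.1 44. ] [] 447 0.77
top [ 3.2 -4.3 43.6] [-2.85 -3.05] 447 0.71
```

View pics/side11.png

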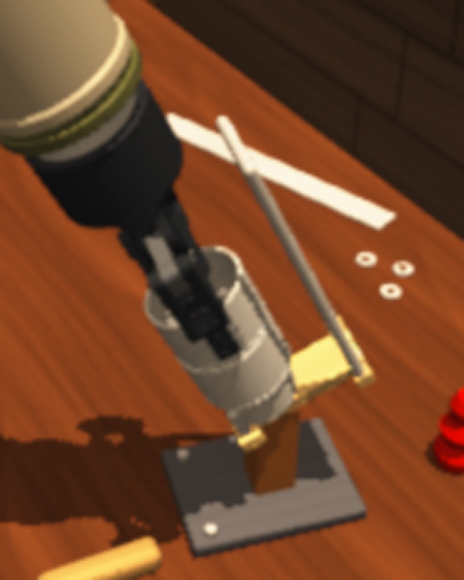

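Request:
jog_arm:
  deltas:
    - [-0.3, 0, -0.6, 0, 0, 0]

```text
time: 17.85
tool_pos: [0.5815, -0.0056, 0.1677]
eef_rot: [0.157, 1.127, -0.245]
force: [-4.8, -0.5, 7.6]
opening: 0.064
```

```bash
python3 dk.py 0 -0.9 74.7
```

```text
17.85 [ 0.5815 -0.0056  0.1677] F [-4.8 -0.5  7.6] M [-0.14  0.77 -0.17] open 0.064
x [ 0.4071 -0.1142 -0.9062] y [2.718e-01 9.624e-01 9.000e-04]
deck coords TCP mm [-0.2 -0.6 74.8] rot needed 25: [-0.04  0.03  0.01]
world delta to target [ 0.1 -0.4 -0. ]
```

Request:
jog_arm:
  deltas:
    - [-0.2, 0, -0.4, 0, 0, 0]

```text
time: 17.95
tool_pos: [0.5816, -0.0056, 0.1677]
eef_rot: [0.157, 1.126, -0.244]
force: [-5.7, 0.6, 8.8]
opening: 0.0644
```

```bash
python3 dk.py 0 -0.9 74.7
```

```text
17.95 [ 0.5816 -0.0056  0.1677] F [-5.7  0.6  8.8] M [-0.15  0.98 -0.2 ] open 0.0644
x [ 0.4075 -0.1141 -0.906 ] y [0.2718 0.9624 0.001 ]
deck coords TCP mm [-0.2 -0.6 74.8] rot needed 25: [-0.05  0.05  0.01]
world delta to target [ 0.1 -0.4  0. ]
```

Request:
jog_arm:
  deltas:
    - [-0.1, 0, -0.2, 0, 0, 0]
    - [0, 0, 0, 0, 0, 0]
    - [0, 0, 0, 0, 0, 0]
    - [0, 0, 0, 0, 0, 0]
    - [0, 0, 0, 0, 0, 0]
  grip: 0

```text
time: 18.45
tool_pos: [0.5823, -0.0055, 0.1681]
eef_rot: [0.157, 1.124, -0.244]
force: [0.1, 0.6, 0.8]
opening: 0.0855
```

```bash
python3 snap.py 0 -0.9 75 12
```

```text
18.45 [ 0.5823 -0.0055  0.1681] F [0.1 0.6 0.8] M [0.12 0.42 0.  ] open 0.0855
x [ 0.4094 -0.1138 -0.9053] y [0.2715 0.9624 0.0018]
deck coords TCP mm [ 0.6 -0.3 74.9] rot needed 25: [-0.06  0.17 -0.  ]
world delta to target [-0.7 -0.4 -0.1]
```

View pics/side12.png

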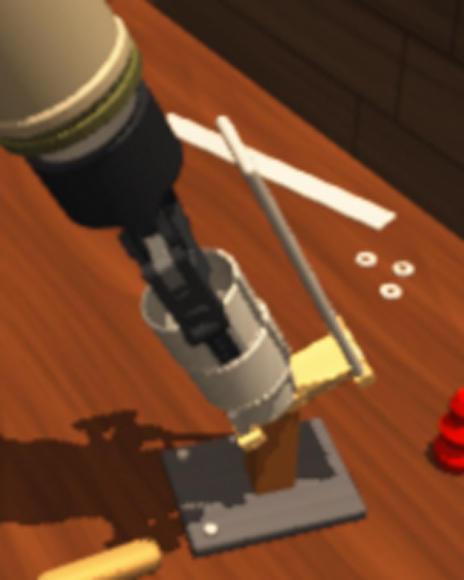

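Released and resting. Retreat along the deck normal, then aside.

Request:
jog_arm:
  deltas:
    - [-3, 1, 8, 0, 0, 0]
    - [-7, 2, 15, 0, 0, 0]
    - [-11, 3, 22, 0, 0, 0]
    - [-14, 4, 26, 0, 0, 0]
    - [-12, 3, 14, 0, 0, 0]

```text
time: 19.05
tool_pos: [0.5326, 0.0061, 0.256]
eef_rot: [0.155, 1.126, -0.249]
force: [0.7, -0.2, 0.5]
opening: 0.0856
```

Request:
jog_arm:
  deltas:
    - [-20, 10, 0, 0, 0, 0]
    - [-20, 30, 0, 0, 0, 0]
    - [-10, 40, 0, 0, 0, 0]
    - [0, 40, 0, 0, 0, 0]
    - [0, 30, 0, 0, 0, 0]

```text
time: 19.55
tool_pos: [0.4803, 0.1565, 0.2644]
eef_rot: [0.168, 1.115, -0.252]
force: [0.4, 0.2, 0.5]
opening: 0.0854
```

```bash
python3 snap.py 0 -0.9 75 13;  python3 cup.py 13 0 0 43
python3 - <<'E'
from cup import *
for n in("side","top"):
    z=np.load(f"pics/{n}13.npz"); cv2.imwrite(f"pics/{n}13full.png",z['p'][:,:,::-1]); W=cloud(n,z['d']).reshape(-1,3); p=(W-OD[n])@Dk
    for zz in(.07,.113):
        rr=np.hypot(p[:,0],p[:,1]); k=(rr<.037)&(rr>.028)&(abs(p[:,2]-zz)<.006); Q=p[k]
        a=np.arctan2(Q[:,1],Q[:,0]); top=[]
        for t in np.arange(-np.pi,np.pi,np.pi/12):
            kk=(a>=t)&(a<t+np.pi/12)
            if kk.sum()>2:
                q=Q[kk]; top.append(q[np.argsort(-q[:,2])[:3]].mean(0))
        T=np.array(top); c=T.mean(0); nn=np.linalg.svd(T-c)[2][2]; nn*=np.sign(nn[2])
        if zz>.1: print(n,len(T),'rim normal deg',np.degrees(nn[:2]).round(2),'rim z',T[:,2].mean()*1000)
    # collar axis from outer surface points: lower and upper collars separately
    sat=z['p'].reshape(-1,3).astype(float); sat=sat.max(1)-sat.min(1)
    for lo,hi in((.032,.066),(.075,.108)):
        rr=np.hypot(p[:,0],p[:,1]); k=(p[:,2]>lo)&(p[:,2]<hi)&(rr<.04)&(rr>.0315)&(sat<40); Q=p[k]
        if len(Q)<20: print(n,lo,len(Q)); continue
        s=least_squares(lambda x:np.hypot(Q[:,0]-x[0],Q[:,1]-x[1])-.033,[0,0],loss='soft_l1',f_scale=.0007)
        print(n,(lo,hi),len(Q),(s.x*1000).round(2))
E
```

```text
19.55 [0.4803 0.1565 0.2644] F [0.4 0.2 0.5] M [0.09 0.41 0.05] open 0.0854
x [ 0.4166 -0.1153 -0.9017] y [0.2831 0.959  0.0082]
deck coords TCP mm [-87.5 127.9 222.2] rot needed 25: [-0.28  0.71  0.69]
world delta to target [ 101.3 -162.4  -96.4]
side [-5.  -1.7 38.2] [] 766 0.81
side [-3.1 -7.  36.8] [-6.14 -1.82] 766 0.77
top [-1.   0.5 44.2] [] 951 0.75
top [ 0.3 -0.3 46.4] [-1.1  -1.64] 951 0.66
side 21 rim normal deg [0.37 0.27] rim z 112.84017939676902
side (0.032, 0.066) 199 [-2.02  0.19]
side (0.075, 0.108) 242 [-3.39  0.57]
top 24 rim normal deg [ 0.64 -0.86] rim z 113.27125818245611
top 0.032 15
top (0.075, 0.108) 128 [-0.73  0.33]
```

View pics/side13.png

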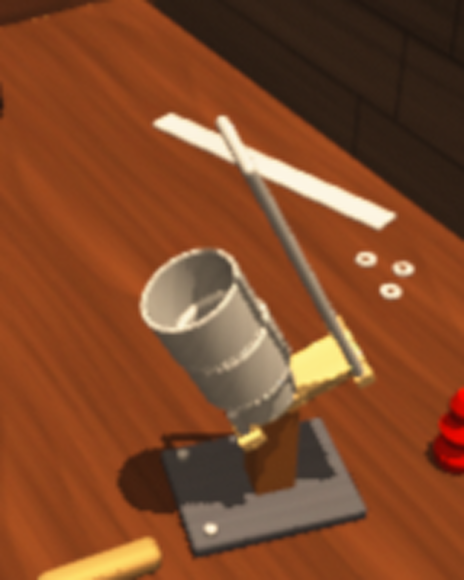

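View pics/top13full.png

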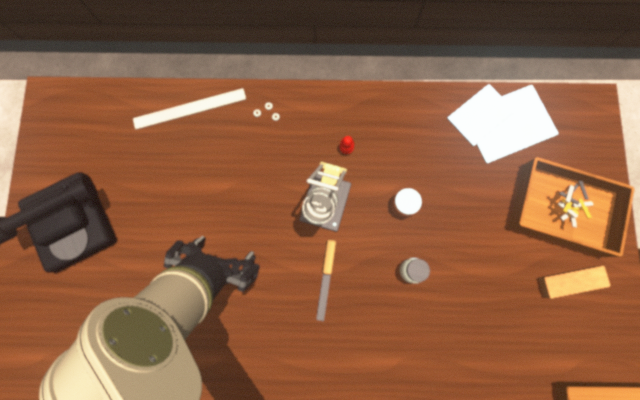

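Run:
```python
from cup import *
def m(n,tag,lo=.032,hi=.066):
    z=np.load(f"pics/{n}{tag}.npz"); p=(cloud(n,z['d']).reshape(-1,3)-OD[n])@Dk
    sat=z['p'].reshape(-1,3).astype(float); sat=sat.max(1)-sat.min(1)
    rr=np.hypot(p[:,0],p[:,1]); k=(p[:,2]>lo)&(p[:,2]<hi)&(rr<.04)&(rr>.0315)&(sat<40); Q=p[k]
    s=least_squares(lambda x:np.hypot(Q[:,0]-x[0],Q[:,1]-x[1])-.033,[0,0],loss='soft_l1',f_scale=.0007)
    return len(Q),(s.x*1000).round(2)
print(m("side",7),m("side",13))
z=np.load("pics/side13.npz")
cv2.imwrite("pics/zoom13.png",cv2.resize(z['p'][165:230,295:375,::-1],None,fx=9,fy=9,interpolation=cv2.INTER_CUBIC))
a=np.load("pics/side0.npz")['d'];b=z['d']
W0=cloud("side",a);W1=cloud("side",b)
for nm,(x,y) in dict(jar=(.44,-.23),tin=(.605,-.213),fig=(.755,-.067),file=(.47,-.026)).items():
    for W in(W0,W1):
        k=(np.hypot(W[...,0]-x,W[...,1]-y)<.06)&(W[...,2]>.008); print(nm,W[k].mean(0).round(4),k.sum())
```

```text
(253, array([-0.38, -0.36])) (199, array([-2.02,  0.19]))
jar [ 0.4378 -0.2379  0.0641] 1673
jar [ 0.4378 -0.2378  0.0641] 1673
tin [ 0.5981 -0.2219  0.0489] 1530
tin [ 0.5981 -0.2219  0.0489] 1533
fig [ 0.7507 -0.0737  0.0382] 397
fig [ 0.7506 -0.0737  0.0383] 396
file [ 0.4717 -0.0295  0.0172] 470
file [ 0.4716 -0.0295  0.0171] 471
```

View pics/zoom13.png

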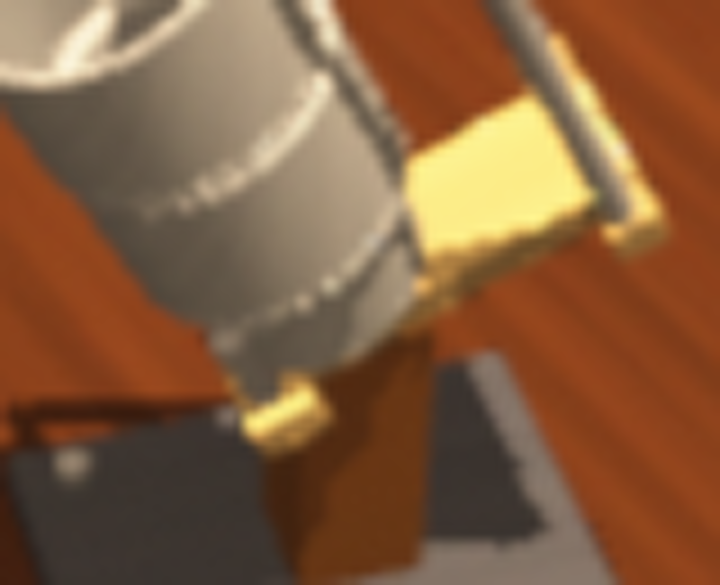

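Run:
```python
from station import workorder
print(workorder.finish_job())
```

```text
the job is handed in; nothing more can be done
None
```

Both cups are on the stand. The nearer cup sits flat on the sloping deck against the stop pins, and the farther cup is nested in it. I lowered both at 25° and let go of them. The gripper was open and well clear when I handed in, at about 20 s of the 72 s.

**Seating:** the upper rim reads 112.8 mm and 113.3 mm above the deck in the two cameras, against 113 mm expected. It is parallel to the deck within about 1°. Contact on nesting came at the expected height.

**Forces:** one downward jog pressed the first cup on the deck, and the wrist read about 41 N vertically and 54 N in total. That is under the 120 N wrist limit. The 40 N limit is for the arm or gripper body, and it was the held cup that pressed, not the body. The nesting press peaked at about 26 N.

**Other objects:** the jar, tin, figure and file measured within 0.1 mm of where they started.

**Checks that disagreed:**
- **Slope position:** the lower cup's position along the slope read -0.4 to -2.0 mm in the side camera and +1.1 mm in the top camera. The calibration is good only to about 2 mm, so its contact with the pins rests mainly on the 5 N reaction felt while sliding it down and on the close-up picture.
- **Upper cup offset:** the upper cup reads about 1.4 mm farther down the slope than the lower one, which is within the 2.5 mm play.
- **Whole-cup fits:** my 3D fits of the whole cup were unreliable on the nested stack, so I relied on the rim measurements instead.

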